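# Load a casting into the cure box under its spring hood

### The arm

A 7-joint arm with a two-finger parallel gripper is mounted at the origin on the work surface. World frame = base frame: x ahead of the robot, y to its left, z up, the work surface at z = 0. Lengths are in mm, angles in rad, forces in N, time in s.
With the tool pointing down it reaches from about 400 to 925 mm from the base axis. Payload 5.6 kg.
Tool frame: the origin (TCP) lies on the centre line of the jaws, within the pads' length; the fingertips stand 19 mm ahead of it and the grasp point (between the pads) is the TCP (r.tcp_to_tips is the z of the fingertips in the tool frame, in mm); z points along the fingers, y is the line along which they close (so a half turn about z gives the same grasp; the last joint's range is limited). The gripper opens to 85 mm and grips with 20 to 120 N. Pads are 22 mm wide; open, the fingers measure 114 mm over their backs; the gripper's body (76 mm by 85 mm) begins 54 mm behind the grasp point. The pads swing forward as they close: fully open they stand 13 mm farther back than shut.
Start: joints at [1.108, 0.468, -0.012, 1.603, 0.006, 1.071, -0.056], TCP at [264.887, -593.584, 250.29] pointing down, gripper open.
Joint ranges: [-2.53, 2.53], [-0.31, 2.02], [-1.57, 1.55], [0.28, 2.44], [-1.29, 4.43], [0.15, 1.84], [-2.92, 2.92]. Speed limits (rad/s): [2.57, 2.57, 3.14, 3.14, 3.14, 3.14, 3.14].

### API

Orientations are given as [roll, pitch, yaw] about the fixed x, y, z axes, in that order (R = Rz(yaw) Ry(pitch) Rx(roll)).
In Python, from cell import telemetry, cams, job, find_in, r gives the robot as it stands. The module is installed in compiled form; this text tells all that it offers.
- The arm moves only by the shell command python3 -m inch 'ROWS' [FORCE]. ROWS is JSON, a list of rows, each a list of 7 numbers: the shift along the tool's x, y, z in units of 25 mm (1.0 is 25 mm), then the turn, a rotation vector about the tool's x, y, z in units of 5 degrees (1.0 is 5 degrees), then the opening in per cent of the stroke, from 0 (shut) to 100 (fully open). A call has 1 to 5 rows; each row shifts and turns the commanded pose from where the row before left it, along the tool's axes as they then stand; what a row does not reach is not made up. A row lasts 1/12 s, in which the tool goes at most 41.7 mm and 7.16 degrees, less where a joint would pass 70% of its speed; a pose out of reach is approached as far as the arm can. A call is refused whole if a number of a shift passes 1 or a number of a turn 1, either way. A call with a gripper value outside its range is refused whole. The fingers move at their own pace and stop on an object; FORCE is the grip in N (left out, the last holds). Time passes only in rows, so rows that do not move let the fingers close. It gives the time, the measured TCP pose, the force, the opening and the grip force at its end, in the units of the state.
- telemetry.state(): the state, without advancing time (a new reading comes with each control period).
- cams.get_image(name): name is "side" or "top" or "wrist"; returns a dict with "image" (384x512x3 uint8, red, green, blue), "vertical_fov" (degrees; the focal length in pixels is half the picture's height over the tangent of half this angle, whatever the lens; pixels are square), "cx", "cy" (the principal point, pixels), "dist" ([k1, k2, p1, p2, k3] as OpenCV has them; the pictures are not rectified), "eye" and "orientation" of the camera in the world. Camera axes: x right, y down, z forward; pixel columns grow to the right and rows downward; lengths in mm; the calibration is good to about 2 mm. A picture is of the moment at which its call begins. There is no depth.
- job.finish_job(): hands the job in; it is judged then, once.
Trained networks look in a picture, given as the dict that the camera call returned (one of the last four; its "shot" number tells which), for a name from the list of things; names that differ only in an ending like _2 or _b are one class to them, and where a whole thing is asked for, a point or a joint stands for the part that bears it (a point fixed in the world has none). Each returns a list of dicts, best first, with "confidence" (0 to 1); they miss things now and then, are a little off and sometimes report something else, mostly with a low value. They report only what shows in the picture. A call takes as long as a camera call.
- find_in(picture, query): "rect" ([left, top, width, height] in pixels, round what is visible of it).
The state is a dict: "time": time; "joint_positions": joint angles; "qvel": joint speeds; "joint_torque": joint torques, N m; "tool_pos": TCP position; "eef_rot": TCP orientation; "ft_force": force on the tool from outside, world axes, zero at the start; "moment": the same for the moment, N m; "width": opening from 0.0 (shut) to 1.0 (fully open); "grip_force": force on a finger pad.
Only numpy, scipy, OpenCV 4.12 (cv2) and the standard library are available. Lean on these libraries where they do the work, as an engineer would, in place of code of your own. Each camera call takes 0.05 s, during which the arm holds its last target. There are 200 camera calls.

### The job

Load the cure box: with one fingertip push the red peg back so that the spring-closed amber hood swings up, and while you hold it up, use the other fingertip to push the plywood carrier with the green casting along its lane until it is completely under the hood. Then draw your fingers back so that the hood springs fully shut behind it. Only push the carrier, do not lift it or let the hood touch it, and leave everything else where it is.

Things in the scene. Friction and masses are not known exactly. Their poses are not given: they have to be found in the camera images.
- cure_box: White UV cure box fixed to the bench: lamp head 150 mm deep, 157 wide, 62 tall, amber hood before it, aluminium loading plate in front. Origin: on the bench under the hood's hinge line, mid-lane. x points into the box (the push direction), z up, y left when looking in. Hinge line along y at x = 0, 38 mm above the bench. Mouth y = -26 to 122 mm, 30 mm high, between fixed cheeks.
- lane (a point): Point on the top of the loading plate, in the middle of the loading lane, 125 mm out in front of the hinge line; axes as the box. Plate top is 8 mm above the bench; the plate reaches 205 mm out. Three lanes along x, centred on box y = 0 (this one), 48 and 96 mm, 44 mm wide between steel guide strips 5 mm high that run from x = -200 to +60 mm.
- hood (a joint): Angle of the hood: 0 shut (at the start), up to 1.5 rad as its front swings up and back. Sprung shut, no catch: 0.07 N m at 0, 0.13 N m at 1 rad, so 1 to 3 N at the peg. Shut, it bars the lanes; pushing the carrier against it does not open it. From about 0.5 rad the carrier passes clear below.
- hood_edge (a point): Middle of the lower edge of the hood's front skirt. Shut: 52 mm out in front of the hinge line, 4 mm above the plate. The hood is a clear amber plate (148 mm wide, y = -26 to 122 mm) that reaches level from the hinge to this skirt, which hangs 26 mm down. Edge at 0.5 rad: 58 mm out, 32 mm above the plate; at 1 rad: 50 mm out, 60 mm above the plate.
- peg (a point): Middle of the red finger peg, a level bar 10 mm thick along box y from -37 to -77 mm (this point y = -56), with a 13 mm end knob; a steel arm outside the right cheek (y = -32 to -37) fixes it to the hood. Shut: 58 mm out, 72 mm above the bench, free below and in front. Pushed back it turns about the hinge line (radius 67 mm), rising; a finger leaning back 20 degrees or more slides under it easily.
- carrier: The work: plywood plate 34 mm long (its x, the push direction), 40 mm wide, 12 mm thick, with a small green casting on top, 22 mm tall in all at the middle; about 70 g. Origin: centre of its underside, on the plate in the lane at box y = 0, out in front of the hood. Its rear edge, to be pushed, is 17 mm behind the origin (-x).
- loaded: A like carrier with a white casting that already lies under the hood in the next lane (y = 48 mm). Leave it alone. Origin: centre of its underside.
- spare: A like carrier with a terracotta casting lying on the open bench. Leave it alone. Origin: centre of its underside.
- mix_cup: Clear mixing cup, 76 mm across and 55 mm tall, with a wooden stir stick. Leave it alone. Origin: centre of its underside.
- pot: Small clear measuring pot, 44 mm across, 28 mm tall. Leave it alone. Origin: centre of its underside.
- brush: Brush 190 mm long lying on the bench. Leave it alone. Origin under its middle.
- spatula: Metal spatula 200 mm long lying on the bench. Leave it alone. Origin under its middle.
- white_bottle: White bottle, 48 mm across, 115 mm tall. Leave it alone. Origin: centre of its underside.
- black_jar: Black jar, 60 mm across, 85 mm tall. Leave it alone. Origin: centre of its underside.

How it is judged:
By the outcome, as a careful person would: the job done as asked, in the order asked, and still so for the second after the job is handed in, with the robot touching nothing.
It also fails if it takes over 38 s, if anything falls off the work surface, if the arm or the gripper's body presses on something with over 40 N, if the wrist force passes 120 N, or if a joint passes its speed limit or range.

## Working session

There is one attempt and no reset: what is moved stays moved. The work goes in short steps, Python scripts to look and compute and a shell command to move; the robot and the scene stay as the last step left them, time stands still between calls to the robot, and variables do not carry over. Pictures are saved under pics/ and viewed, at most 10 in all, crops included, and the job is handed in when it is done.

```bash
mkdir -p pics; python3 - <<'E'
from cell import telemetry,cams,find_in
import cv2
s=telemetry.state();print(s['time'],s['tool_pos'],s['eef_rot'],s['ft_force'],s['width'])
for n in ['top','side']:
    p=cams.get_image(n);cv2.imwrite(f'pics/{n}0.png',p['image'][:,:,::-1])
    print(n,p['vertical_fov'],p['cx'],p['cy'],p['dist'],p['eye'],p['orientation'])
    for q in ['cure_box','carrier','hood','peg','loaded','spare']:
        print(q,[(d['rect'],round(d['confidence'],2)) for d in find_in(p,q)[:2]])
E
```

```text
0.0 [ 264.6336023  -593.09217407  249.32367752] [-3.13977601e+00  1.27678339e-04  4.19700766e-01] [-0.04826951 -0.36749769  0.29364219] 1.0015779576988824
top 42.605699006453854 252.59177947897638 193.2345116538473 [-0.12287533  0.          0.          0.          0.        ] [ 379.47885572   37.15656618 1438.98601274] [-3.02846503  0.01522619 -1.58885642]
cure_box [([122.4, 143.5, 151.8, 80.2], 0.94)]
carrier []
hood [([195.7, 142.5, 35.5, 66.9], 0.93)]
peg [([192.2, 143.7, 33.7, 66.3], 0.58)]
loaded []
spare [([259.6, 103.9, 21.2, 15.5], 0.43)]
side 55.59124706577737 257.7989196678908 189.352190364751 [-0.08127505  0.          0.          0.          0.        ] [441.53408271 863.86776291 649.37631787] [-2.16294898 -0.0256228  -2.99227152]
cure_box [([176.5, 204.2, 114.7, 124.2], 0.92), ([201.1, 206.2, 69.5, 40.9], 0.68)]
carrier [([226.8, 213.0, 16.1, 14.1], 0.63)]
hood [([201.3, 205.9, 70.1, 39.1], 0.8), ([211.9, 141.0, 42.4, 18.9], 0.31)]
peg [([194.5, 205.0, 77.2, 40.4], 0.78)]
loaded [([209.2, 137.0, 44.6, 23.2], 0.47)]
spare [([173.0, 193.8, 17.2, 8.4], 0.43), ([227.0, 212.3, 17.1, 18.1], 0.39)]
```

```bash
python3 - <<'E'
import cv2
a=cv2.imread('pics/top0.png')[70:270,100:320];cv2.imwrite('pics/top0c.png',cv2.resize(a,None,fx=3,fy=3,interpolation=2))
a=cv2.imread('pics/side0.png')[110:340,120:340];cv2.imwrite('pics/side0c.png',cv2.resize(a,None,fx=2.6,fy=2.6,interpolation=2))
E
```

```text
(no output)
```

View pics/top0c.png

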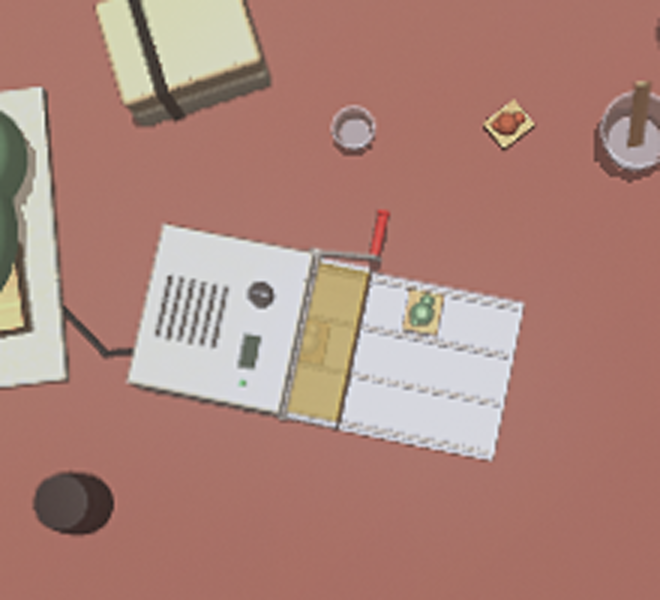

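View pics/side0c.png

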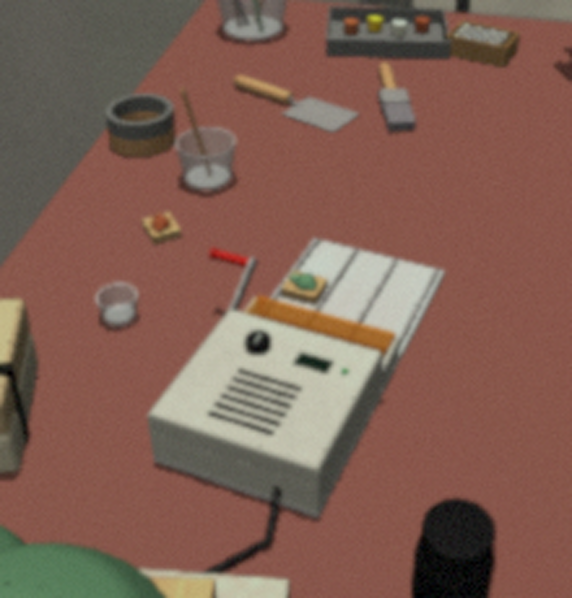

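Top crop: the box's right side is up in the picture. The peg runs from (375,258) to (383,213) and the green carrier sits at (422,311), in the top lane in front of the shut hood. The strips' outer ends are near (521,303), (508,352), (499,403) and (490,455). I'll fit the box pose from these.

```bash
cat >h.py <<'E'
import numpy as np,cv2
from scipy.spatial.transform import Rotation as R
from scipy.optimize import least_squares
def cam(p):
    f=p['image'].shape[0]/2/np.tan(np.radians(p['vertical_fov']/2))
    K=np.array([[f,0,p['cx']],[0,f,p['cy']],[0,0,1.]]);Rw=R.from_euler('xyz',p['orientation']).as_matrix()
    return K,np.array(p['dist']),Rw,np.array(p['eye'])
def proj(c,P):
    K,D,Rw,e=c;Q=(np.atleast_2d(P)-e)@Rw
    return cv2.projectPoints(Q,np.zeros(3),np.zeros(3),K,D)[0].reshape(-1,2)
def ray(c,uv,z):
    K,D,Rw,e=c;n=cv2.undistortPoints(np.array([[uv]],float),K,D)[0,0]
    d=Rw@np.array([n[0],n[1],1]);return e+d*(z-e[2])/d[2]
def b2w(t,P):
    P=np.atleast_2d(P).astype(float);return P@R.from_euler('z',t[2]).as_matrix().T+[t[0],t[1],0]
E
python3 - <<'E'
from h import *
from cell import cams
ct,cs=cam(cams.get_image('top')),cam(cams.get_image('side'))
# top crop /3 +(100,70); side crop /2.6+(120,110)
T=[((375,256),(-58,-40,72)),((383,213),(-58,-77,72)),((521,303),(-200,-24,13)),((508,352),(-200,24,13)),((499,403),(-200,72,13)),((490,455),(-200,120,13)),
((163,224),(150,-30.5,62)),((130,383),(150,126.5,62))]
S=[((214,253),(-58,-77,72)),((247,261),(-58,-40,72)),((318,239),(-205,-26,8)),((443,269),(-205,122,8)),((151,415),(150,-30.5,62)),((318,466),(150,126.5,62))]
tu=np.array([a for a,_ in T])/3+[100,70];tp=[b for _,b in T]
su=np.array([a for a,_ in S])/2.6+[120,110];sp=[b for _,b in S]
f=lambda t:np.r_[(proj(ct,b2w(t,tp))-tu).ravel(),(proj(cs,b2w(t,sp))-su).ravel()]
s=least_squares(f,[600,50,1.4],x_scale=[10,10,.1],loss='soft_l1')
print(s.x,f(s.x).reshape(-1,2).round(1).tolist())
t=s.x
for c,uv in((ct,np.array((422,313))/3+[100,70]),(cs,np.array((304,288))/2.6+[120,110])):
    w=ray(c,uv,21);print(w,(w-[t[0],t[1],0])@R.from_euler('z',t[2]).as_matrix())
E
```

```text
[621.72606183 196.01593302   1.3568839 ] [[0.1, -1.4], [0.1, 0.3], [-0.8, 1.2], [0.4, 0.8], [0.2, -0.1], [0.1, -1.2], [-0.4, -0.3], [-1.3, -0.0], [0.5, -0.1], [0.4, 0.1], [-0.1, -0.7], [-0.9, -0.6], [-0.8, -1.2], [1.4, 0.6]]
[597.05875182  89.57270508  21.        ] [-109.25365185    1.50881278   21.        ]
[597.89263181 100.38253407  21.        ] [-98.51318211   2.98870076  21.        ]
```

```bash
cat >design.py <<'E'
import numpy as np, itertools
from cell import r
print('tips',r.tcp_to_tips)
th=np.linspace(0,1.5,301)
peg=np.c_[67*np.cos(np.radians(149.6)-th),38+67*np.sin(np.radians(149.6)-th)]
edge=np.c_[58.1*np.cos(np.radians(206.6)-th),38+58.1*np.sin(np.radians(206.6)-th)]
def model(az,el,b,sep,cz):
    e=np.array([np.cos(el)*np.sin(az),-np.cos(el)*np.cos(az),np.sin(el)])
    xh=np.array([np.cos(az),np.sin(az),0]);d=np.cross(xh,e)
    x=xh*np.cos(b)-d*np.sin(b);d=d*np.cos(b)+xh*np.sin(b)
    if d[2]>-.3 or d[0]<=0:return None
    g=np.array([i*11*x+j*7*e-k*d for i in np.linspace(-1,1,9) for j in np.linspace(-1,1,9) for k in np.linspace(0,80,41)])
    C=np.array([0,0,cz]);G=g+C
    m=(G[:,2]<=20);cx=G[m,0].max();zmin=G[:,2].min();cxz=G[m][G[m,0].argmax()]
    P=C+sep*e
    l=np.arctan2(d[0],-d[2]);n=np.array([np.cos(l),np.sin(l)])
    h=11*np.abs(x[[0,2]]@n)+7*np.abs(e[[0,2]]@n)
    return dict(e=e,d=d,x=x,C=C,P=P,cx=cx,zmin=zmin,cp=cxz,l=l,n=n,h=h,G=G)
def theta(M,cxw): # carrier contact at box x=cxw
    Pc=M['P'][[0,2]]+[cxw-M['cx'],0]
    v=(peg-Pc)@M['n']-M['h']-5
    i=np.argmax(v>=0) if (v>=0).any() else -1
    k=(peg[i]-Pc)@np.array([-np.sin(M['l']),np.cos(M['l'])])
    return th[i],k,i
E
cat >search.py <<'E'
from design import *
best=[]
for az,el,b,sep in itertools.product(np.radians(range(20,66,5)),np.radians(range(0,51,5)),np.radians(range(5,50,5)),[80,86,92]):
    M=model(az,el,b,sep,0)
    if M is None: continue
    M=model(az,el,b,sep,10.5-M['zmin'])
    if M['l']<np.radians(20):continue
    dy=M['P'][1]
    if not -64<dy<-52: continue
    hy=11*abs(M['x'][1])+7*abs(M['e'][1])
    if hy>15: continue
    r0=[theta(M,c) for c in(-121,-90,-75,-42)]
    ks=[q[1] for q in r0]
    if r0[0][0]>.3 or r0[1][0]<.6 or r0[3][0]>1.4 or min(ks)<5 or max(ks)>62:continue
    # body
    t=(M['C']+M['P'])/2-73*M['d']; ez=edge[r0[3][2]]
    co=np.array([t+i*43*M['e']+j*38*M['x'] for i in(-1,1) for j in(-1,1)])
    zb=co[:,2].min()
    # finger clearance to skirt edge at end
    G=M['G']+[-42-M['cx'],0,0];fc=np.min(np.hypot(G[:,0]-ez[0],G[:,2]-ez[1]))
    best.append((min(max(ks),60)*-0+fc-2*max(0,M['cp'][2]-18)*0+min(r0[1][0],.8)*20,np.degrees([az,el,b]).round(),sep,[ (round(q[0],2),round(q[1])) for q in r0],round(dy),M['cp'].round(1),round(fc),round(zb),round(np.degrees(M['l'])),M['d'].round(2)))
best.sort(key=lambda q:-q[0]);print(len(best))
for q in best[:14]:print(*q[1:])
E
python3 search.py
```

```text
tips 19.0
0
```

```bash
sed -i 's/r0\[0\]\[0\]>.3 or r0\[1\]\[0\]<.6 or r0\[3\]\[0\]>1.4/r0[0][0]>.9 or r0[1][0]<.5 or r0[3][0]>1.45/; s/-64<dy<-52/-66<dy<-50/; s/hy>15/hy>16/; s/max(ks)>62/max(ks)>66/' search.py; python3 search.py
```

```text
tips 19.0
5
[55. 15. 15.] 92 [(np.float64(0.08), 33), (np.float64(0.55), 56), (np.float64(0.76), 61), (np.float64(1.25), 63)] -51 [11.   5.2 19.6] 22 74 21 [ 0.35  0.07 -0.93]
[55. 15. 20.] 92 [(np.float64(0.1), 34), (np.float64(0.55), 55), (np.float64(0.76), 61), (np.float64(1.25), 62)] -51 [ 8.1  0.6 19.6] 21 70 24 [ 0.4   0.14 -0.91]
[50. 30. 25.] 92 [(np.float64(0.14), 6), (np.float64(0.5), 27), (np.float64(0.68), 33), (np.float64(1.14), 38)] -51 [ 2.3 -8.5 19.5] 22 63 38 [ 0.62  0.03 -0.78]
[55. 15. 25.] 92 [(np.float64(0.1), 33), (np.float64(0.54), 54), (np.float64(0.74), 60), (np.float64(1.22), 62)] -51 [ 6.7 -1.7 19.7] 21 66 26 [ 0.43  0.21 -0.88]
[55. 15. 30.] 92 [(np.float64(0.1), 32), (np.float64(0.52), 53), (np.float64(0.71), 59), (np.float64(1.18), 62)] -51 [ 5.5 -3.9 19.4] 20 61 29 [ 0.47  0.28 -0.84]
```

```bash
cat >s2.py <<'E'
from design import *
best=[]
for az,el,b,sep in itertools.product(np.radians(range(45,62,2)),np.radians(range(4,30,2)),np.radians(range(4,36,3)),[95]):
    M=model(az,el,b,sep,0)
    if M is None: continue
    M=model(az,el,b,sep,10-M['zmin'])
    if M['l']<np.radians(21):continue
    dy=M['P'][1]; hy=11*abs(M['x'][1])+7*abs(M['e'][1])
    if not -66<dy<-49: continue
    r0=[theta(M,c) for c in(-121,-90,-75,-42)]
    ks=[q[1] for q in r0]
    if r0[1][0]<.5 or r0[3][0]>1.4 or min(ks)<6 or max(ks)>64:continue
    lead=(M['C']+11*M['x']+7*M['e'])[2]
    ez=edge[r0[3][2]]
    G=M['G']+[-42-M['cx'],0,0];fc=np.min(np.hypot(G[:,0]-ez[0],G[:,2]-ez[1]))
    best.append((-max(0,lead-18)*2+fc*.5+min(r0[1][0],.7)*20-max(0,max(ks)-50)*.3+min(dy,-49)*-.3,np.degrees([az,el,b]).round(),[ (float(round(q[0],2)),int(round(q[1]))) for q in r0],round(dy),round(hy),'lead',round(lead,1),M['cp'].round(1),round(fc),round(np.degrees(M['l'])),M['d'].round(2)))
best.sort(key=lambda q:-q[0]);print(len(best))
for q in best[:12]:print(*q[1:])
E
python3 s2.py
```

```text
tips 19.0
213
[55. 24.  4.] [(0.12, 21), (0.57, 42), (0.78, 48), (1.27, 48)] -50 13 lead 17.1 [11.3  5.5 17.1] 25 22 [ 0.37 -0.18 -0.91]
[55. 22.  7.] [(0.12, 24), (0.57, 45), (0.78, 51), (1.27, 51)] -51 13 lead 17.7 [11.2  5.5 17.7] 25 22 [ 0.37 -0.11 -0.92]
[55. 24.  7.] [(0.11, 20), (0.56, 41), (0.76, 47), (1.25, 48)] -50 13 lead 18.1 [11.1  5.6 18.1] 25 24 [ 0.4  -0.13 -0.91]
[53. 24.  4.] [(0.08, 20), (0.55, 41), (0.76, 47), (1.25, 49)] -52 13 lead 17.1 [11.5  5.1 17.1] 24 22 [ 0.37 -0.19 -0.91]
[53. 22.  7.] [(0.09, 23), (0.55, 44), (0.76, 50), (1.25, 51)] -53 13 lead 17.7 [11.4  5.1 17.7] 24 22 [ 0.37 -0.13 -0.92]
[53. 26.  4.] [(0.08, 16), (0.54, 37), (0.74, 43), (1.23, 45)] -51 13 lead 17.5 [11.4  5.2 17.5] 24 24 [ 0.39 -0.21 -0.9 ]
[53. 24.  7.] [(0.08, 19), (0.54, 40), (0.74, 46), (1.23, 48)] -52 13 lead 18.1 [11.2  5.2 18.1] 24 24 [ 0.4  -0.15 -0.91]
[51. 24.  4.] [(0.06, 18), (0.52, 41), (0.74, 47), (1.22, 49)] -55 13 lead 17.1 [11.6  4.7 17.1] 22 22 [ 0.36 -0.2  -0.91]
[53. 28.  4.] [(0.08, 12), (0.52, 34), (0.72, 40), (1.2, 42)] -50 13 lead 17.9 [11.3  5.3 17.9] 25 25 [ 0.42 -0.23 -0.88]
[51. 22.  7.] [(0.06, 21), (0.52, 44), (0.74, 50), (1.22, 52)] -55 13 lead 17.7 [11.5  4.7 17.7] 22 22 [ 0.37 -0.14 -0.92]
[51. 26.  4.] [(0.06, 14), (0.51, 37), (0.72, 43), (1.2, 46)] -54 13 lead 17.5 [11.5  4.8 17.5] 22 23 [ 0.38 -0.22 -0.9 ]
[51. 24.  7.] [(0.06, 17), (0.51, 40), (0.72, 46), (1.2, 49)] -55 13 lead 18.1 [11.4  4.8 18.1] 22 23 [ 0.39 -0.16 -0.91]
```

```bash
cat >goal.py <<'E'
# usage: goal.py cx cy dz [N]: carrier contact at box x=cx, carrier finger centre y=cy, lifted dz
import sys,contextlib,io
with contextlib.redirect_stdout(io.StringIO()):
    from design import *
from h import *
from cell import telemetry
t=[621.7,196.0,1.357]
cx,cy,dz=map(float,sys.argv[1:4]);N=int(sys.argv[4]) if len(sys.argv)>4 else 0
a=np.radians([53,24,7]);M=model(*a,95,0);M=model(*a,95,10-M['zmin'])
Rb=np.c_[M['x'],M['e'],M['d']]
tip=M['C']+47.5*M['e']+[cx-M['cx'],cy,dz]
W=b2w(t,tip-19*M['d'])[0];Rw=R.from_euler('z',t[2]).as_matrix()@Rb
s=telemetry.state();R0=R.from_euler('xyz',s['eef_rot']).as_matrix()
w=R.from_matrix(R0.T@Rw).as_rotvec();D=R0.T@(W-s['tool_pos'])
print('t',round(s['time'],2),'q',np.round(s['joint_positions'],2),'F',np.round(s['ft_force'],1))
print('target',W.round(1),R.from_matrix(Rw).as_euler('xyz').round(3),'now',np.round(s['tool_pos'],1),'units shift',(D/25).round(2),'turn',(np.degrees(w)/5).round(2))
if N:
    A=sum(R.from_rotvec(w*k/N).as_matrix() for k in range(N));sh=np.linalg.solve(A,D)/25
    print('row x',N,sh.round(3),(np.degrees(w)/5/N).round(3))
E
python3 goal.py -160 -3 130 35
```

```text
t 0.8 q [ 1.11  0.47 -0.01  1.6   0.01  1.07 -0.06] F [-0.1  0.1  0. ]
target [616.9  49.6 180.6] [ 2.72  -0.112  2.332] now [ 264.9 -593.6  250.3] units shift [ 23.34 -17.76   2.79] turn [ -2.04   5.43 -21.25]
row x 35 [0.915 0.226 0.243] [-0.058  0.155 -0.607]
```

```bash
python3 -m inch '[[0.915,0.226,0.243,-0.058,0.155,-0.607,95],[0.915,0.226,0.243,-0.058,0.155,-0.607,95],[0.915,0.226,0.243,-0.058,0.155,-0.607,95],[0.915,0.226,0.243,-0.058,0.155,-0.607,95],[0.915,0.226,0.243,-0.058,0.155,-0.607,95]]'
python3 -m inch '[[0.915,0.226,0.243,-0.058,0.155,-0.607,95],[0.915,0.226,0.243,-0.058,0.155,-0.607,95],[0.915,0.226,0.243,-0.058,0.155,-0.607,95],[0.915,0.226,0.243,-0.058,0.155,-0.607,95],[0.915,0.226,0.243,-0.058,0.155,-0.607,95]]'; python3 goal.py -160 -3 130 25
```

```text
time: 1.22
tool_pos: [381.7, -558.9, 222.4]
eef_rot: [3.107, -0.065, 0.693]
ft_force: [-0.4, -0.0, -0.5]
width: 0.951
grip_force: 0.0
time: 1.63
tool_pos: [483.1, -497.2, 203.9]
eef_rot: [3.057, -0.117, 0.961]
ft_force: [-0.4, 0.2, 0.7]
width: 0.952
grip_force: 0.0
t 1.63 q [ 0.96  0.57 -0.22  1.56 -0.01  0.95  0.17] F [-0.4  0.2  0.7]
target [616.9  49.6 180.6] [ 2.72  -0.112  2.332] now [ 483.1 -497.2  203.9] units shift [20.74 -8.4   2.67] turn [ -1.46   3.86 -15.12]
row x 25 [0.911 0.225 0.242] [-0.058  0.154 -0.605]
```

```bash
python3 -m inch '[[0.91,0.225,0.242,-0.058,0.154,-0.605,95],[0.91,0.225,0.242,-0.058,0.154,-0.605,95],[0.91,0.225,0.242,-0.058,0.154,-0.605,95],[0.91,0.225,0.242,-0.058,0.154,-0.605,95],[0.91,0.225,0.242,-0.058,0.154,-0.605,95]]'
python3 -m inch '[[0.91,0.225,0.242,-0.058,0.154,-0.605,95],[0.91,0.225,0.242,-0.058,0.154,-0.605,95],[0.91,0.225,0.242,-0.058,0.154,-0.605,95],[0.91,0.225,0.242,-0.058,0.154,-0.605,95],[0.91,0.225,0.242,-0.058,0.154,-0.605,95]]'
python3 -m inch '[[0.91,0.225,0.242,-0.058,0.154,-0.605,95],[0.91,0.225,0.242,-0.058,0.154,-0.605,95],[0.91,0.225,0.242,-0.058,0.154,-0.605,95],[0.91,0.225,0.242,-0.058,0.154,-0.605,95],[0.91,0.225,0.242,-0.058,0.154,-0.605,95]]'
python3 -m inch '[[0.91,0.225,0.242,-0.058,0.154,-0.605,95],[0.91,0.225,0.242,-0.058,0.154,-0.605,95],[0.91,0.225,0.242,-0.058,0.154,-0.605,95],[0.91,0.225,0.242,-0.058,0.154,-0.605,95],[0.91,0.225,0.242,-0.058,0.154,-0.605,95]]'; python3 goal.py -160 -3 130 5
```

```text
time: 2.05
tool_pos: [566.1, -410.5, 192.3]
eef_rot: [2.994, -0.153, 1.233]
ft_force: [0.8, 0.5, 0.4]
width: 0.948
grip_force: 0.0
time: 2.47
tool_pos: [624.3, -304.9, 186.0]
eef_rot: [2.924, -0.171, 1.509]
ft_force: [-0.4, -0.6, 0.3]
width: 0.946
grip_force: 0.0
time: 2.88
tool_pos: [653.2, -187.8, 183.4]
eef_rot: [2.851, -0.17, 1.785]
ft_force: [0.6, 0.3, 0.2]
width: 0.949
grip_force: 0.0
time: 3.3
tool_pos: [650.7, -67.2, 182.3]
eef_rot: [2.782, -0.149, 2.06]
ft_force: [-0.1, -0.2, -0.3]
width: 0.952
grip_force: 0.0
t 3.3 q [ 0.69  0.59 -0.66  1.77  0.03  0.67  0.59] F [-0.1 -0.2 -0.3]
target [616.9  49.6 180.6] [ 2.72  -0.112  2.332] now [650.7 -67.2 182.3] units shift [4.7  0.66 1.08] turn [-0.3   0.78 -3.02]
row x 5 [0.916 0.229 0.242] [-0.06   0.156 -0.604]
```

```bash
python3 -m inch '[[0.916,0.229,0.242,-0.06,0.156,-0.604,95],[0.916,0.229,0.242,-0.06,0.156,-0.604,95],[0.916,0.229,0.242,-0.06,0.156,-0.604,95],[0.916,0.229,0.242,-0.06,0.156,-0.604,95],[0.916,0.229,0.242,-0.06,0.156,-0.604,95]]'; python3 -m inch '[[0,0,0,0,0,0,95],[0,0,0,0,0,0,95]]' >/dev/null;  python3 goal.py -160 -3 130; python3 - <<'E'
from h import *
from cell import cams,find_in
p=cams.get_image('wrist');c=cam(p);print(p['eye'])
t=[621.7,196.0,1.357]
for q in('carrier','peg'):print(q,[(d['rect'],round(d['confidence'],2)) for d in find_in(p,q)[:2]])
im=cv2.resize(p['image'][:,:,::-1],None,fx=1.5,fy=1.5)
pts=[(-58,-37,72),(-58,-77,72)]+[(x,y,13) for y in(-24,24,72) for x in(-200,-100,-60)]+[(-121,-20,20),(-121,20,20),(-52,-26,12),(-52,122,12)]
for k,u in enumerate(proj(c,b2w(t,pts))):
    try: cv2.circle(im,tuple(int(v*1.5) for v in u),3,(255,0,255),1)
    except Exception: pass
cv2.imwrite('pics/w1.png',im)
E
```

```text
time: 3.72
tool_pos: [616.9, 49.6, 180.7]
eef_rot: [2.72, -0.112, 2.332]
ft_force: [0.2, 0.5, 0.0]
width: 0.951
grip_force: 0.0
t 3.88 q [ 0.64  0.57 -0.78  1.88  0.05  0.58  0.69] F [ 0.1 -0.4 -0.4]
target [616.9  49.6 180.6] [ 2.72  -0.112  2.332] now [616.7  49.5 180.6] units shift [-0.    0.01  0.  ] turn [-0.01 -0.01 -0.02]
[537.11654534  60.28203825 302.83946154]
carrier [([171.9, 131.1, 55.5, 57.5], 0.83)]
peg [([164.1, 3.4, 161.8, 200.3], 0.89)]
```

View pics/w1.png

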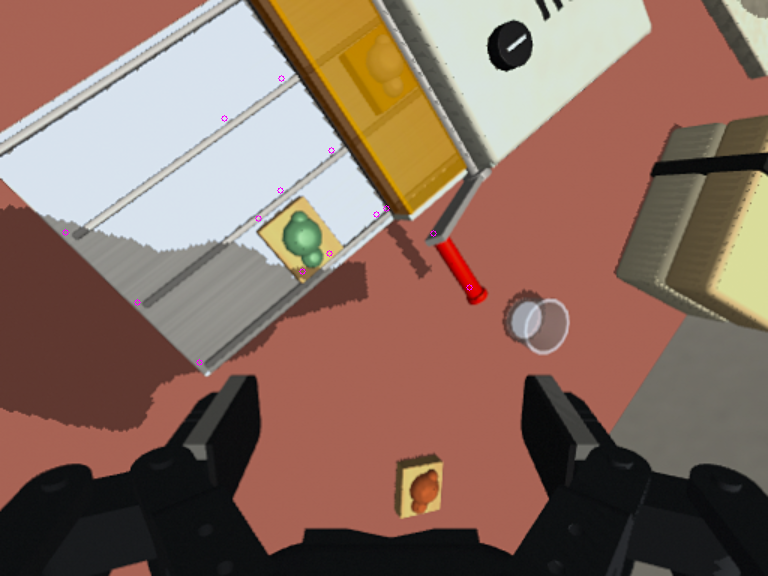

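Wrist view: carrier rear edge from (259,232) to (303,282). Strip ends are at (147,304) and (77,237), and the peg end is at (480,297). My projected marks sit a few mm off consistently, so I'll refine the pose.

```bash
python3 - <<'E'
from h import *
from cell import cams
p=cams.get_image('wrist');c=cam(p)
U=np.array([(210,366),(147,304),(77,237),(480,296),(437,240),(207,373)])/1.5
P=[(-200,-24,13),(-200,24,13),(-200,72,13),(-58,-77,72),(-58,-38,72),(-205,-26,8)]
f=lambda t:(proj(c,b2w(t,P))-U).ravel()
s=least_squares(f,[621.7,196,1.357],x_scale=[10,10,.1]);t=s.x
print(t,f(t).round(1))
for uv in[(259,232),(303,282),(343,247),(300,197)]:
    w=ray(c,np.array(uv)/1.5,20);print(((w-[t[0],t[1],0])@R.from_euler('z',t[2]).as_matrix()).round(1))
E
```

```text
[630.38958657 193.56992775   1.34646635] [-0.8  0.1  0.7  1.6  0.5  0.4 -2.3 -1.8  3.9  0.5 -2.2 -1. ]
[-128.1   19.6   20. ]
[-126.9  -19.5   20. ]
[-94.2 -18.8  20. ]
[-96.8  20.8  20. ]
```

```bash
cat >joint.py <<'E'
from h import *
from cell import cams
cs={n:cam(cams.get_image(n)) for n in('top','side','wrist')}
T=[((375,256),(-58,-38,72)),((383,213),(-58,-77,72)),((521,303),(-200,-24,13)),((508,352),(-200,24,13)),((499,403),(-200,72,13)),((490,455),(-200,120,13)),((163,224),(150,-30.5,62)),((130,383),(150,126.5,62)),((422,313),'c')]
S=[((214,253),(-58,-77,72)),((247,261),(-58,-38,72)),((318,239),(-205,-26,8)),((443,269),(-205,122,8)),((151,415),(150,-30.5,62)),((318,466),(150,126.5,62)),((304,288),'c')]
Wp=[((210,366),(-200,-24,13)),((147,304),(-200,24,13)),((77,237),(-200,72,13)),((480,296),(-58,-77,72)),((439,241),(-58,-37,72)),((207,373),(-205,-26,8)),((281,240),'c')]
dat={'top':(T,1/3,[100,70],1.),'side':(S,1/2.6,[120,110],1.),'wrist':(Wp,1/1.5,[0,0],1.5)}
def f(v):
    t=v[:3];o=[]
    for k,(n,(L,sc,of,sg)) in enumerate(dat.items()):
        K,D,Rw,e=cs[n];q=v[4+6*k:10+6*k]
        c=(K,D,R.from_rotvec(q[3:]*.004).as_matrix()@Rw,e+2*q[:3])
        P=[(v[3],0,20) if p=='c' else p for _,p in L]
        u=np.array([a for a,_ in L])*sc+of
        o+=[((proj(c,b2w(t,P))-u)/sg).ravel(),q]
    return np.concatenate(o)
s=least_squares(f,np.r_[621,196,1.357,-110,np.zeros(18)],x_scale='jac',loss='soft_l1')
J=np.linalg.inv(s.jac.T@s.jac)
print(s.x[:4],np.sqrt(np.diag(J))[:4],s.x[4:].round(1).reshape(3,6).tolist())
for k,n in enumerate(dat): pass
print(f(s.x).round(1).tolist())
E
python3 joint.py
```

```text
[ 627.17934581  193.99771142    1.35436113 -111.59336477] [2.52938588 2.1779701  0.00533638 2.19428749] [[0.2, -0.1, 0.1, -0.2, -0.8, -0.4], [0.4, -0.1, 0.2, -0.5, -0.8, 0.4], [-0.7, 0.2, -0.0, -0.2, 0.4, 0.5]]
[0.1, -0.7, 0.2, 0.4, -0.8, 1.3, 0.4, 0.9, 0.3, -0.0, 0.1, -1.2, -0.2, -0.4, -1.2, -0.1, 1.0, -0.2, 0.2, -0.1, 0.1, -0.2, -0.8, -0.4, 0.1, 0.3, 0.7, 0.7, -0.3, -0.2, -1.3, -0.1, -1.5, -1.1, 0.3, 0.8, 0.5, -2.3, 0.4, -0.1, 0.2, -0.5, -0.8, 0.4, -0.5, 0.2, 0.3, 1.3, -0.1, 0.7, -1.6, -1.8, 1.0, -1.2, -1.4, -0.5, 9.2, 0.2, -0.7, 0.2, -0.0, -0.2, 0.4, 0.5]
```

```bash
sed -i 's/((281,240)/((301,240)/' joint.py; python3 joint.py|head -1; sed -i 's/^t=.*/t=[627.8,193.9,1.352]/' goal.py; python3 goal.py -158 -3 40 4
```

```text
[ 627.14920495  194.35193616    1.3540034  -110.75212388] [2.52899335 2.16049316 0.00524606 1.6986407 ] [[0.2, -0.1, 0.1, -0.1, -0.8, -0.4], [0.4, -0.0, 0.2, -0.5, -0.8, 0.4], [-0.7, 0.1, -0.1, -0.2, 0.4, 0.6]]
t 4.38 q [ 0.64  0.57 -0.78  1.88  0.05  0.58  0.69] F [-0.4 -0.2  0. ]
target [622.7  49.5  90.6] [ 2.72  -0.112  2.327] now [617.9  47.  180.6] units shift [-0.46 -1.27  3.34] turn [-0.01 -0.01 -0.01]
row x 4 [-0.115 -0.318  0.836] [-0.003 -0.002 -0.004]
```

```bash
cat >step.py <<'E'
# usage: step.py fromx fromy fromz cx cy dz N  -> equal rows between commanded positions, fixed orientation
import sys
a=list(map(float,sys.argv[1:]));sys.argv=['g']+[str(v) for v in a[3:6]]
from goal import *
Rc=R.from_euler('xyz',[2.72,-.112,2.332]).as_matrix()
print('row',(Rc.T@(W-np.array(a[:3]))/25/a[6]).round(3))
E
python3 step.py 616.9 49.6 180.6 -158 -3 40 4
```

```text
t 4.38 q [ 0.64  0.57 -0.78  1.88  0.05  0.58  0.69] F [-0.4 -0.2  0. ]
target [622.7  49.5  90.6] [ 2.72  -0.112  2.327] now [617.9  47.  180.6] units shift [-0.46 -1.27  3.34] turn [-0.01 -0.01 -0.01]Traceback (most recent call last):
  File "step.py", line 6, in <module>
    print('row',(Rc.T@(W-np.array(a[:3]))/25/a[6]).round(3))
                                             ~^^^
IndexError: index 6 is out of bounds for axis 0 with size 3
```

```bash
sed -i 's/^a=list/av=list/; s/in a\[3:6\]/in av[3:6]/; s/a\[:3\]/av[:3]/; s/a\[6\]/av[6]/' step.py; python3 step.py 616.9 49.6 180.6 -158 -3 40 4|tail -1
```

```text
row [-0.141 -0.327  0.828]
```

```bash
python3 -m inch '[[-0.141,-0.327,0.828,0,0,0,95],[-0.141,-0.327,0.828,0,0,0,95],[-0.141,-0.327,0.828,0,0,0,95],[-0.141,-0.327,0.828,0,0,0,95],[0,0,0,0,0,0,95]]'; python3 - <<'E'
from h import *
from cell import cams,telemetry
L=[]
p=cams.get_image('wrist');c=cam(p);print(p['eye'],telemetry.state()['tool_pos'],telemetry.state()['joint_positions'])
t=[627.8,193.9,1.352]
im=cv2.resize(p['image'][:,:,::-1],None,fx=1.5,fy=1.5)
pts=[(-58,-37,72),(-58,-77,72)]+[(x,y,13) for y in(-24,24) for x in(-200,-100)]+[(-128,-20,20),(-128,20,20),(-205,-26,8),(-52,-26,12)]
for u in proj(c,b2w(t,pts)):cv2.circle(im,tuple(int(v*1.5) for v in u),3,(255,0,255),1);L.append((u*1.5).round())
print(np.array(L).tolist());cv2.imwrite('pics/w2.png',im)
p=cams.get_image('side')['image'][150:280,150:300,::-1];cv2.imwrite('pics/s2.png',cv2.resize(p,None,fx=4,fy=4,interpolation=2))
E
```

```text
time: 4.8
tool_pos: [620.9, 46.7, 86.4]
eef_rot: [2.726, -0.118, 2.326]
ft_force: [-1.3, -0.5, 0.1]
width: 0.954
grip_force: 0.0
[542.22172525  57.78935272 209.21663136] [622.0457461   47.19502035  88.7360582 ] [ 0.56567871  0.70862886 -0.68600293  1.90966679  0.11701317  0.42756419
  0.68687987]
[[562.0, 249.0], [604.0, 326.0], [216.0, 433.0], [394.0, 275.0], [126.0, 351.0], [331.0, 187.0], [348.0, 312.0], [288.0, 238.0], [209.0, 439.0], [469.0, 213.0]]
```

View pics/w2.png

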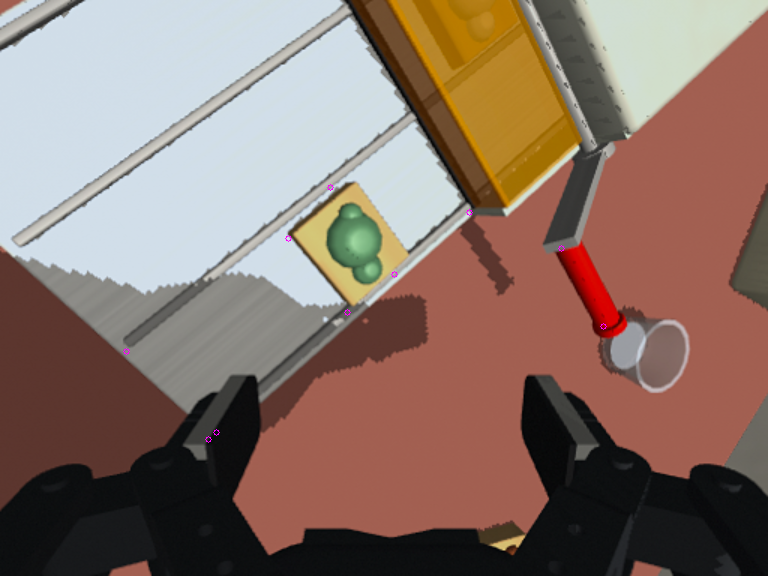

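View pics/s2.png

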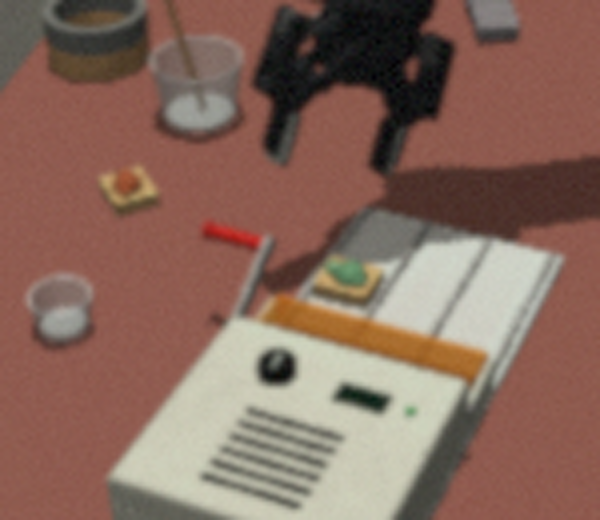

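Wrist view: the carrier rear edge runs from (290,238) to (350,305) and the peg from (568,249) to (613,325), both within 2–3 mm of prediction. Side view: the gripper is well clear in front of the box. Next I'll check where the fingertips really are in the tool frame.

```bash
python3 - <<'E'
from h import *
from cell import cams
p=cams.get_image('wrist');c=cam(p)
Rc=R.from_euler('xyz',[2.72,-.112,2.332]).as_matrix();W=np.array([622.7,49.5,90.6])
for z in(6,12,19):
  print(z,[(proj(c,W+Rc@np.array([x,y,z]))[0]*1.5).round().tolist() for y in(-40.4,-55) for x in(-11,11)])
im=p['image'][235:320,120:420,::-1];print((Rc.T@(p['eye']-W)).round(1))
cv2.imwrite('pics/w3.png',cv2.resize(im,None,fx=2.6,fy=2.6,interpolation=2))
E
```

```text
6 [[262.0, 424.0], [256.0, 360.0], [215.0, 424.0], [207.0, 361.0]]
12 [[267.0, 414.0], [261.0, 352.0], [222.0, 414.0], [214.0, 352.0]]
19 [[272.0, 403.0], [266.0, 343.0], [229.0, 403.0], [222.0, 343.0]]
[  74.2    0.4 -125.4]
```

View pics/w3.png

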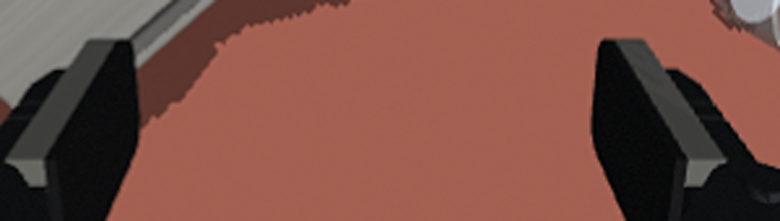

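```bash
sed -i 's/i\*11\*x+j\*7\*e/i*HX*x+j*HY*e/; s/h=11\*np/h=HX*np/; s/+7\*np/+HY*np/; 3a HX,HY=9,3.75' design.py; python3 - <<'E'
from design import *
for az,el,b in itertools.product((53,56,59,62),(20,24,28),(7,10)):
    a=np.radians([az,el,b]);M=model(*a,92.5,0);M=model(*a,92.5,10-M['zmin'])
    G=M['G']+[-40-M['cx'],0,0];q=[theta(M,c) for c in(-128,-97,-80,-60,-42)];ez=edge[q[4][2]]
    print(az,el,b,[(float(round(v[0],2)),round(v[1])) for v in q],'lead',(M['C']+HX*M['x']+HY*M['e']).round(1),'P',M['P'].round(),'lean',round(np.degrees(M['l'])),'fc',round(np.min(np.hypot(G[:,0]-ez[0],G[:,2]-ez[1]))))
E
```

```text
tips 19.0
53 20 7 [(0.0, 23), (0.42, 47), (0.66, 55), (0.94, 60), (1.22, 59)] lead [ 7.9  5.2 14.6] P [ 69. -52.  44.] lean 20 fc 20
53 20 10 [(0.0, 22), (0.4, 46), (0.64, 54), (0.92, 59), (1.19, 59)] lead [ 7.7  5.3 15.5] P [ 69. -52.  44.] lean 22 fc 20
53 24 7 [(0.0, 16), (0.38, 39), (0.62, 48), (0.9, 53), (1.16, 54)] lead [ 7.8  5.3 15.1] P [ 67. -51.  50.] lean 24 fc 20
53 24 10 [(0.0, 15), (0.38, 38), (0.6, 47), (0.88, 53), (1.14, 54)] lead [ 7.6  5.4 15.9] P [ 67. -51.  51.] lean 25 fc 20
53 28 7 [(0.0, 8), (0.36, 32), (0.59, 41), (0.86, 47), (1.12, 48)] lead [ 7.6  5.5 15.5] P [ 65. -49.  56.] lean 27 fc 21
53 28 10 [(0.0, 8), (0.36, 31), (0.58, 40), (0.84, 47), (1.1, 48)] lead [ 7.4  5.5 16.3] P [ 65. -49.  57.] lean 29 fc 21
56 20 7 [(0.0, 24), (0.45, 48), (0.69, 56), (0.98, 60), (1.25, 59)] lead [ 7.6  5.6 14.6] P [ 72. -49.  44.] lean 21 fc 22
56 20 10 [(0.0, 23), (0.44, 47), (0.68, 55), (0.96, 60), (1.23, 59)] lead [ 7.4  5.7 15.5] P [ 72. -49.  44.] lean 22 fc 22
56 24 7 [(0.0, 17), (0.42, 41), (0.66, 49), (0.93, 54), (1.2, 53)] lead [ 7.5  5.7 15.1] P [ 70. -47.  50.] 
[... 1162 characters left out ...]
8), (1.03, 61), (1.32, 58)] lead [ 7.   6.4 14.6] P [ 77. -41.  44.] lean 21 fc 26
62 20 10 [(0.04, 27), (0.5, 50), (0.74, 57), (1.02, 60), (1.3, 58)] lead [ 6.8  6.4 15.5] P [ 77. -41.  44.] lean 22 fc 26
62 24 7 [(0.02, 20), (0.48, 43), (0.7, 51), (0.98, 55), (1.27, 53)] lead [ 6.8  6.5 15.1] P [ 75. -40.  50.] lean 25 fc 27
62 24 10 [(0.02, 19), (0.46, 43), (0.7, 50), (0.98, 54), (1.26, 53)] lead [ 6.6  6.5 15.9] P [ 75. -40.  51.] lean 26 fc 27
62 28 7 [(0.01, 12), (0.44, 36), (0.67, 44), (0.94, 48), (1.22, 48)] lead [ 6.7  6.6 15.5] P [ 72. -38.  56.] lean 28 fc 27
62 28 10 [(0.02, 12), (0.44, 35), (0.66, 43), (0.93, 48), (1.2, 48)] lead [ 6.4  6.6 16.3] P [ 72. -38.  57.] lean 29 fc 27
```

```bash
cat >go.py <<'E'
# go.py fx fy fz r p y cx cy dz N: from commanded pose to goal
import sys,contextlib,io
with contextlib.redirect_stdout(io.StringIO()):
    from design import *
from h import *
t=[627.5,194.3,1.353]
v=list(map(float,sys.argv[1:]));p0=np.array(v[:3]);R0=R.from_euler('xyz',v[3:6]).as_matrix();cx,cy,dz,N=v[6:];N=int(N)
a=np.radians([57,24,7]);M=model(*a,92.5,0);M=model(*a,92.5,11-M['zmin'])
tip=M['C']+46.25*M['e']+[cx-M['cx'],cy,dz]
W=b2w(t,tip-6*M['d'])[0];Rw=R.from_euler('z',t[2]).as_matrix()@np.c_[M['x'],M['e'],M['d']]
w=R.from_matrix(R0.T@Rw).as_rotvec();D=R0.T@(W-p0)
A=sum(R.from_rotvec(w*k/N).as_matrix() for k in range(N))
print('to',*W.round(1),*R.from_matrix(Rw).as_euler('xyz').round(4),'| row x',N,(np.linalg.solve(A,D)/25).round(3),(np.degrees(w)/5/N).round(3))
print('theta',theta(M,cx)[:2])
E
python3 go.py 622.7 49.5 90.6 2.72 -.112 2.332 -165 -7 25 5
```

```text
to 626.0 51.9 62.8 2.7199 -0.1116 2.3977 | row x 5 [-0.03  -0.061  0.214] [ 0.017  0.06  -0.137]
theta (np.float64(0.0), np.float64(1.1275045151139025))
```

```bash
python3 -m inch '[[-0.03,-0.061,0.214,0.017,0.06,-0.137,100],[-0.03,-0.061,0.214,0.017,0.06,-0.137,100],[-0.03,-0.061,0.214,0.017,0.06,-0.137,100],[-0.03,-0.061,0.214,0.017,0.06,-0.137,100],[-0.03,-0.061,0.214,0.017,0.06,-0.137,100]]'
python3 go.py 626.0 51.9 62.8 2.7199 -0.1116 2.3977 -165 -7 0 3
python3 - <<'E'
import cv2
from cell import cams
p=cams.get_image('side')['image'][165:255,165:285,::-1];q=cams.get_image('top')['image'][135:215,195:315,::-1]
p=cv2.resize(p,(600,450),interpolation=2)
cv2.imwrite('pics/s4.png',p);cv2.imwrite('pics/t4.png',cv2.resize(q,(600,400),interpolation=2))
E
```

```text
time: 5.37
tool_pos: [626.9, 49.3, 62.5]
eef_rot: [2.721, -0.112, 2.393]
ft_force: [0.9, 0.6, -1.1]
width: 1.001
grip_force: 0.0
to 626.0 51.9 37.8 2.7199 -0.1116 2.3977 | row x 3 [-0.037 -0.136  0.303] [ 0. -0. -0.]
theta (np.float64(0.0), np.float64(1.1275045151139025))
```

View pics/s4.png

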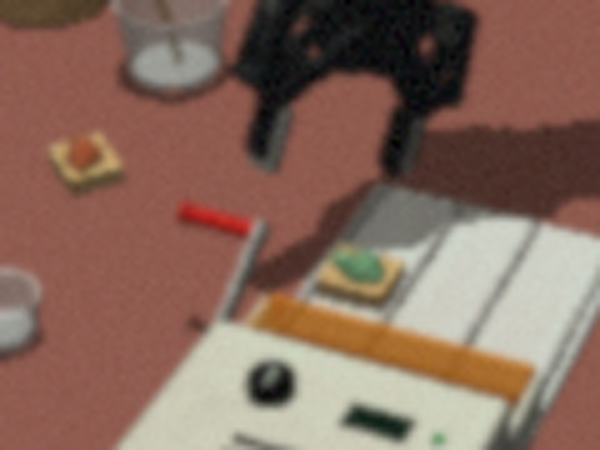

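```bash
python3 - <<'E'
from h import *
from cell import cams
c=cam(cams.get_image('side'))
Rc=R.from_euler('xyz',[2.7199,-.1116,2.3977]).as_matrix();W=np.array([626,51.9,62.8])
for z in(-5,6,19):
  print(z,[((proj(c,W+Rc@np.array([x,y,z]))[0]-165)*5).round().tolist() for y in(-46.25,46.25) for x in(-9,9)],[(W+Rc@np.array([0,y,z]))[2].round(1) for y in(-46.25,46.25)])
E
```

```text
-5 [[382.0, 150.0], [401.0, 162.0], [253.0, 143.0], [271.0, 155.0]] [np.float64(48.5), np.float64(86.1)]
6 [[377.0, 168.0], [396.0, 179.0], [248.0, 162.0], [266.0, 174.0]] [np.float64(38.5), np.float64(76.2)]
19 [[371.0, 189.0], [390.0, 200.0], [242.0, 184.0], [260.0, 196.0]] [np.float64(26.8), np.float64(64.4)]
```

```bash
python3 -m inch '[[-0.037,-0.136,0.303,0,0,0,100],[-0.037,-0.136,0.303,0,0,0,100],[-0.037,-0.136,0.303,0,0,0,100],[0,0,0,0,0,0,100],[0,0,0,0,0,0,100]]'
python3 go.py 626.0 51.9 37.8 2.7199 -0.1116 2.3977 -128 -7 0 5
python3 go.py 626.0 51.9 37.8 2.7199 -0.1116 2.3977 -125 -7 0 8
python3 - <<'E'
import cv2
from cell import cams
p=cams.get_image('wrist')['image'][:,:,::-1]
cv2.imwrite('pics/w5.png',p)
E
```

```text
time: 5.93
tool_pos: [626.0, 49.6, 37.0]
eef_rot: [2.722, -0.114, 2.392]
ft_force: [-0.2, 0.3, 0.1]
width: 0.999
grip_force: 0.0
to 634.0 88.0 37.8 2.7199 -0.1116 2.3977 | row x 5 [0.148 0.227 0.12 ] [ 0. -0. -0.]
theta (np.float64(0.0), np.float64(16.215473593466513))
to 634.6 91.0 37.8 2.7199 -0.1116 2.3977 | row x 8 [0.1   0.153 0.081] [ 0. -0. -0.]
theta (np.float64(0.02), np.float64(18.206662460015718))
```

View pics/w5.png

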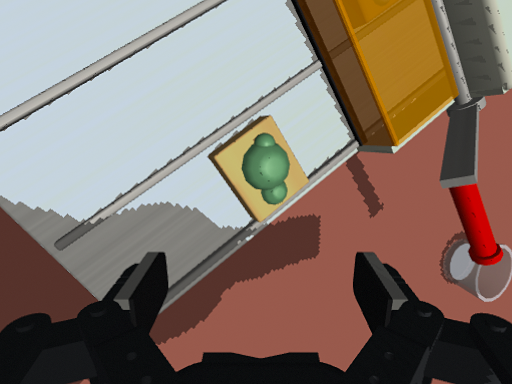

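Wrist view: the carrier fingertip, at about (155,255), stands in the lane between the strips. The peg finger, at about (375,255), is in front of the peg. Starting the push.

```bash
python3 -m inch '[[0.1,0.153,0.081,0,0,0,100],[0.1,0.153,0.081,0,0,0,100],[0.1,0.153,0.081,0,0,0,100],[0.1,0.153,0.081,0,0,0,100]]'
python3 -m inch '[[0.1,0.153,0.081,0,0,0,100],[0.1,0.153,0.081,0,0,0,100],[0.1,0.153,0.081,0,0,0,100],[0.1,0.153,0.081,0,0,0,100],[0,0,0,0,0,0,100]]'
python3 - <<'E'
import cv2,numpy as np
from cell import cams
w=cams.get_image('wrist')['image'][:,:,::-1];p=cams.get_image('side')['image'][165:255,165:285,::-1]
p=cv2.resize(p,(380,285),interpolation=2);w=cv2.resize(w,(420,315))
o=np.zeros((315,800,3),np.uint8);o[:,:420]=w;o[:285,420:]=p;cv2.imwrite('pics/c6.png',o)
E
```

```text
time: 6.32
tool_pos: [631.3, 69.9, 38.3]
eef_rot: [2.721, -0.112, 2.393]
ft_force: [1.0, 0.4, -0.1]
width: 1.002
grip_force: 0.0
time: 6.73
tool_pos: [635.6, 89.2, 37.9]
eef_rot: [2.721, -0.112, 2.393]
ft_force: [0.3, -1.3, -0.7]
width: 0.997
grip_force: 0.6
```

View pics/c6.png

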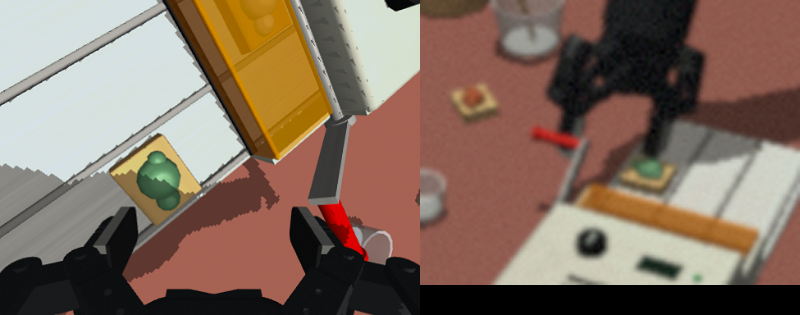

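The combined view shows the peg finger just meeting the peg, at about (330,225), and the carrier finger right behind the carrier, at about (125,215). The force reading of -1.3 N agrees. Pushing on.

```bash
cat >chk.py <<'E'
from h import *
from cell import cams,find_in
t=[627.5,194.3,1.353]
for n in('top','side','wrist'):
    p=cams.get_image(n);c=cam(p)
    for q in('carrier','peg','hood'):
        for d in find_in(p,q)[:1]:
            x,y,w,h=d['rect'];o=''
            if q=='carrier':
                W=ray(c,(x+w/2,y+h/2),20);o=((W-[t[0],t[1],0])@R.from_euler('z',t[2]).as_matrix()).round(1)
            print(n,q,np.round(d['rect']),round(d['confidence'],2),o)
E
python3 -m inch '[[0.1,0.153,0.081,0,0,0,100],[0.1,0.153,0.081,0,0,0,100],[0.1,0.153,0.081,0,0,0,100]]'
python3 -m inch '[[0.1,0.153,0.081,0,0,0,100],[0.1,0.153,0.081,0,0,0,100],[0,0,0,0,0,0,100]]';python3 chk.py
```

```text
time: 7.08
tool_pos: [639.1, 102.6, 37.8]
eef_rot: [2.721, -0.112, 2.391]
ft_force: [-0.5, -3.2, 0.6]
width: 1.003
grip_force: 1.3
time: 7.33
tool_pos: [641.9, 112.4, 39.3]
eef_rot: [2.721, -0.11, 2.392]
ft_force: [-7.0, -10.1, 12.7]
width: 1.0
grip_force: 8.9
top carrier [363. 105.  37.  66.] 0.3 [-494.1 -181.4   20. ]
top peg [114. 280.  24.  13.] 0.31 
top hood [196. 150.  32.  60.] 0.97 
side carrier [229. 220.  12.   3.] 0.37 [-92.6   6.1  20. ]
side peg [195. 203.  78.  41.] 0.95 
side hood [197. 204.  76.  40.] 0.75 
wrist carrier [125. 159. 114. 115.] 0.58 [-88.2   4.2  20. ]
wrist peg [136.   0. 325. 323.] 0.59 
wrist hood [131.   2. 333. 316.] 0.81
```

```bash
python3 - <<'E'
import cv2,numpy as np
from cell import cams,telemetry
print(telemetry.state()['ft_force'],telemetry.state()['moment'],telemetry.state()['grip_force'])
w=cams.get_image('wrist')['image'][60:320,60:440,::-1];p=cams.get_image('side')['image'][180:245,185:275,::-1];q=cams.get_image('top')['image'][140:215,190:280,::-1]
o=np.zeros((600,800,3),np.uint8);o[:345,:504]=cv2.resize(w,(504,345));o[345:600,:353]=cv2.resize(p,(353,255),interpolation=2);o[345:590,400:694]=cv2.resize(q,(294,245),interpolation=2);cv2.imwrite('pics/c7.png',o)
E
```

```text
[-7.07240134 -9.58353928 11.141588  ] [-0.47781338  0.2516141  -0.04459081] 8.379466161131859
```

View pics/c7.png

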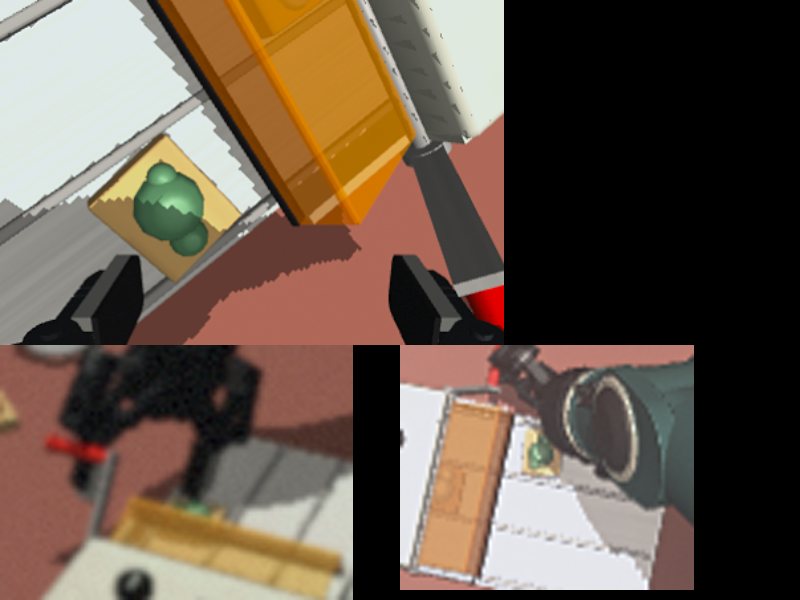

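The last picture shows the hood part open and the carrier's rear edge against the finger. The force, mostly along the finger axis, and the moment say the carrier fingertip is starting to ride over the carrier's top edge, so that tip corner is too high. I'll back off, flatten the tilt a little and go lower.

```bash
python3 -m inch '[[-0.04,-0.043,-0.113,0,0,0,100],[-0.1,-0.153,-0.081,0,0,0,100],[-0.1,-0.153,-0.081,0,0,0,100],[-0.1,-0.153,-0.081,0,0,0,100],[0,0,0,0,0,0,100]]'
sed -i 's/\[57,24,7\]/[57,25,2]/' go.py
python3 - <<'E'
import numpy as np
from scipy.spatial.transform import Rotation as R
Rc=R.from_euler('xyz',[2.7199,-.1116,2.3977]).as_matrix()
p=np.array([626,51.9,37.8])+25*Rc@(np.array([.1,.153,.081])*13+np.array([-.34,-.502,-.356]));print(p)
E
python3 chk.py | grep carrier
```

```text
time: 8.5
tool_pos: [636.5, 94.6, 39.1]
eef_rot: [2.722, -0.113, 2.391]
ft_force: [-0.9, -2.0, -1.7]
width: 1.001
grip_force: 0.7
[636.19146963  98.30869738  39.79449342]
top carrier [228. 166.  13.  17.] 0.66 [-90.7  10.   20. ]
side carrier [158. 219.  16.  16.] 0.5 [  -2.6 -155.    20. ]
wrist carrier [161. 141. 107. 110.] 0.74 [-87.8   3.4  20. ]
```

```bash
python3 go.py 636.19 98.31 39.79 2.7199 -.1116 2.3977 -118 -7 0 3
```

```text
to 635.4 97.6 37.9 2.705 -0.0316 2.3626 | row x 3 [-0.001 -0.024  0.018] [-0.066 -0.333 -0.005]
theta (np.float64(0.135), np.float64(24.342603588500545))
```

```bash
python3 -m inch '[[-0.001,-0.024,0.018,-0.066,-0.333,-0.005,100],[-0.001,-0.024,0.018,-0.066,-0.333,-0.005,100],[-0.001,-0.024,0.018,-0.066,-0.333,-0.005,100],[0,0,0,0,0,0,100]]'
python3 go.py 635.4 97.6 37.9 2.705 -0.0316 2.3626 -118 -7 -1 1
```

```text
time: 9.43
tool_pos: [635.9, 96.1, 38.2]
eef_rot: [2.706, -0.031, 2.358]
ft_force: [-0.4, -1.8, -0.8]
width: 0.997
grip_force: 1.0
to 635.4 97.6 36.9 2.705 -0.0316 2.3626 | row x 1 [-0.002 -0.018  0.038] [0. 0. 0.]
theta (np.float64(0.135), np.float64(24.342603588500545))
```

```bash
for i in 1; do
python3 -m inch '[[-0.001,-0.017,0.036,0,0,0,100],[0,0,0,0,0,0,100]]' | grep -E 'ft|tool'
python3 -m inch '[[-0.001,-0.017,0.036,0,0,0,100],[0,0,0,0,0,0,100]]' | grep -E 'ft|tool'
python3 -m inch '[[-0.001,-0.017,0.036,0,0,0,100],[0,0,0,0,0,0,100]]' | grep -E 'ft|tool'; done
```

```text
tool_pos: [636.1, 95.1, 36.7]
ft_force: [-1.8, -2.2, -0.5]
tool_pos: [636.2, 94.7, 35.5]
ft_force: [-1.7, -2.3, -0.8]
tool_pos: [636.4, 94.6, 34.6]
ft_force: [-0.7, -3.5, 0.7]
```

```bash
python3 -m inch '[[-0.001,-0.017,0.036,0,0,0,100],[0,0,0,0,0,0,100]]' | grep -E 'ft|tool'
python3 -m inch '[[-0.001,-0.017,0.036,0,0,0,100],[0,0,0,0,0,0,100]]' | grep -E 'ft|tool'
```

```text
tool_pos: [636.6, 94.7, 34.1]
ft_force: [-1.8, -4.2, 3.1]
tool_pos: [636.6, 94.8, 33.7]
ft_force: [-3.5, -5.0, 8.9]
```

```bash
python3 -m inch '[[0.004,0.06,-0.126,0,0,0,100],[0,0,0,0,0,0,100]]' | grep -E 'ft|tool'
python3 go.py 635.4 97.6 36.4 2.705 -0.0316 2.3626 -98 -7 -1.5 4
```

```text
tool_pos: [636.5, 95.8, 37.0]
ft_force: [-0.5, -1.5, 0.3]
to 639.7 117.1 36.4 2.705 -0.0316 2.3626 | row x 4 [0.106 0.152 0.075] [0. 0. 0.]
theta (np.float64(0.435), np.float64(39.098039434389456))
```

```bash
python3 -m inch '[[0.106,0.152,0.075,0,0,0,100],[0.106,0.152,0.075,0,0,0,100]]' | grep -E 'ft|tool'
python3 -m inch '[[0.106,0.152,0.075,0,0,0,100],[0,0,0,0,0,0,100]]' | grep -E 'ft|tool'
python3 -m inch '[[0.106,0.152,0.075,0,0,0,100],[0,0,0,0,0,0,100]]' | grep -E 'ft|tool'; python3 chk.py|grep -E 'carrier|hood'
```

```text
tool_pos: [638.8, 104.7, 36.3]
ft_force: [-0.0, -3.5, 1.2]
tool_pos: [640.3, 109.3, 37.3]
ft_force: [-7.7, -10.6, 10.9]
tool_pos: [641.8, 111.6, 38.1]
ft_force: [-14.2, -18.0, 23.0]
top hood [194. 139.  32.  70.] 0.9 
side carrier [226. 222.  16.   7.] 0.5 [-79.1   7.   20. ]
side hood [199. 206.  72.  38.] 0.77 
wrist carrier [122. 158. 121. 115.] 0.8 [-87.2   4.5  20. ]
wrist hood [128.   2. 334. 319.] 0.65
```

```bash
python3 -m inch '[[-0.106,-0.152,-0.075,0,0,0,100]]' | grep -E 'ft|tool'; python3 - <<'E'
from h import *
from cell import telemetry
s=telemetry.state();F=np.array(s['ft_force']);m=np.array(s['moment']);print(F,m,s['grip_force'],s['joint_torque'])
B=R.from_euler('z',1.353).as_matrix();Rc=R.from_euler('xyz',s['eef_rot']).as_matrix()
r0=np.cross(F,m)/(F@F)*1000;u=F/np.linalg.norm(F)
o=np.array([627.5,194.3,0])
print('F box',F@B,'F tool',F@Rc)
for k in(-60,-40,-20,0,20,40,60,80):
    q=r0+k*u;print(k,'tool',(q@Rc).round(),'box',((s['tool_pos']+q-o)@B).round())
E
```

```text
tool_pos: [640.8, 109.3, 38.1]
ft_force: [-0.0, -2.6, 0.2]
[-0.02123572 -2.57859456  0.22742433] [-0.56506317  0.2090423  -0.24128893] 1.6196514666080475 [-2.37881653e+00 -5.25812244e+01 -1.09353331e+01 -1.42482582e+01
 -2.42731953e-01 -1.06643848e+00 -4.74460388e-02]
F box [-2.52226639 -0.53644489  0.22742433] F tool [-1.80038108 -1.54766078 -1.03184144]
-60 tool [-39. -13. 239.] box [ -23. -107. -185.]
-40 tool [-53. -25. 231.] box [ -42. -111. -184.]
-20 tool [-67. -37. 223.] box [ -62. -115. -182.]
0 tool [-81. -49. 215.] box [ -81. -119. -180.]
20 tool [-95. -61. 207.] box [-101. -124. -178.]
40 tool [-109.  -73.  199.] box [-120. -128. -176.]
60 tool [-123.  -85.  191.] box [-140. -132. -175.]
80 tool [-137.  -97.  183.] box [-159. -136. -173.]
```

```bash
python3 - <<'E'
from h import *
F=np.array([-7.05,-7.0,10.9]);m=np.array([.087,.043,.196])
Rc=R.from_euler('xyz',[2.7199,-.1116,2.3977]).as_matrix()
r0=np.cross(F,m)/(F@F)*1000;u=F/np.linalg.norm(F);print('F tool',F@Rc, 'm.u',m@u)
for k in range(-240,240,40):print(k,'tool',((r0+k*u)@Rc).round())
F=np.array([-7.07240134,-9.58353928,11.141588]);m=np.array([-0.47781338,0.2516141,-0.04459081])
r0=np.cross(F,m)/(F@F)*1000;u=F/np.linalg.norm(F);print('F tool',F@Rc, 'm.u',m@u)
for k in range(-280,120,40):print(k,'tool',((r0+k*u)@Rc).round())
E
```

```text
F tool [  1.65868989  -4.64211286 -13.90007324] m.u 0.08286036944909148
-240 tool [-13.  77. 227.]
-200 tool [ -9.  65. 189.]
-160 tool [ -4.  52. 152.]
-120 tool [  0.  40. 114.]
-80 tool [ 5. 27. 76.]
-40 tool [ 9. 15. 39.]
0 tool [14.  2.  1.]
40 tool [ 18. -11. -37.]
80 tool [ 23. -23. -74.]
120 tool [  27.  -36. -112.]
160 tool [  32.  -48. -150.]
200 tool [  36.  -61. -188.]
F tool [ -0.03660324  -6.21321801 -15.07954413] m.u 0.028886444643263207
-280 tool [-10.  78. 271.]
-240 tool [-10.  62. 234.]
-200 tool [-10.  47. 197.]
-160 tool [-10.  32. 160.]
-120 tool [-10.  17. 123.]
-80 tool [-10.   1.  86.]
-40 tool [-10. -14.  49.]
0 tool [-10. -29.  12.]
40 tool [-10. -44. -25.]
80 tool [-11. -60. -62.]
```

```bash
cat >plan.py <<'E'
from design import *
best={}
for cx,lo,hi in((-107,.1,.4),(-95,.42,.75),(-80,.55,.9),(-60,.6,1.1),(-42,.65,1.2)):
    L=[]
    for az,el,b in itertools.product(range(36,72,3),range(20,60,3),range(-8,30,4)):
        a=np.radians([az,el,b]);M=model(*a,92.5,0)
        if M is None: continue
        M=model(*a,92.5,9.5-M['zmin']);l=np.degrees(M['l'])
        if l<21: continue
        t,k,i=theta(M,cx)
        if not(lo<=t<=hi and 8<=k<=32):continue
        lead=(M['C']+HX*M['x']+HY*M['e'])[2]
        if lead>17.5: continue
        kk=k/np.hypot(M['d'][0],M['d'][2])
        py=M['P'][1]-kk*M['d'][1]   # contact y rel to C
        hy=HX*abs(M['x'][1])+HY*abs(M['e'][1])
        cyc=-57-py               # C y wanted
        if not -10<=cyc<=8: continue
        G=M['G']+[cx-M['cx'],cyc,0];ez=edge[i]
        fc=np.min(np.hypot(G[:,0]-ez[0],G[:,2]-ez[1])) 
        if fc<10: continue
        zb=((M['C']+M['P'])/2-73*M['d']-43*abs(M['e'][2])*np.array([0,0,1])-38*abs(M['x'][2])*np.array([0,0,1]))[2]
        if zb<45: continue
        L.append((az,el,b,round(float(t),2),round(k),round(cyc),round(lead,1),round(l),round(fc),round(zb)))
    print(cx,len(L));best[cx]=L
    L.sort(key=lambda q:abs(q[0]-57)+abs(q[1]-28)+abs(q[2]-2))
    for q in L[:5]:print('  ',*q)
E
python3 plan.py
```

```text
tips 19.0
-107 45
   48 29 4 0.17 20 -9 14.2 25 52 75
   48 26 4 0.18 26 -8 13.9 23 52 76
   51 26 8 0.21 27 -9 15.0 26 51 74
   45 29 0 0.14 20 -7 13.1 21 52 77
   45 29 4 0.12 18 -5 14.2 24 52 75
-95 0
-80 0
-60 7
   36 35 8 0.64 31 -8 15.9 29 18 69
   39 35 12 0.65 31 -8 16.9 33 20 67
   36 38 8 0.62 26 -10 16.1 31 18 68
   36 35 12 0.61 30 -6 16.9 32 18 67
   39 38 12 0.65 26 -10 17.1 35 20 65
-42 0
```

```bash
sed -i 's/(-95,.42,.75),(-80,.55,.9),(-60,.6,1.1),(-42,.65,1.2)/(-95,.36,.8),(-85,.5,.9),(-75,.53,.9),(-60,.55,1.1),(-42,.55,1.2)/; s/6<=k<=32/5<=k<=33/;s/8<=k<=32/5<=k<=34/; s/lead>17.5/lead>19/; s/cyc=-57-py/cyc=-53-py/; s/-10<=cyc<=8/-12<=cyc<=8/' plan.py; python3 plan.py
```

```text
tips 19.0
-107 140
   54 29 4 0.24 24 -11 14.2 26 52 75
   54 26 4 0.25 30 -10 13.9 24 52 76
   57 26 8 0.27 31 -11 15.0 26 51 74
   51 29 0 0.21 24 -10 13.1 23 52 77
   51 29 4 0.2 22 -8 14.2 26 52 75
-95 20
   51 29 4 0.37 31 -10 14.2 26 41 75
   54 29 8 0.39 32 -11 15.3 28 41 73
   57 29 12 0.41 32 -12 16.4 31 41 70
   51 29 8 0.36 30 -8 15.3 28 41 73
   54 29 12 0.38 31 -9 16.4 31 41 70
-85 3
   57 32 16 0.52 32 -12 17.7 35 35 66
   57 32 20 0.51 31 -10 18.7 37 35 63
   57 35 20 0.5 26 -12 18.8 40 34 62
-75 33
   45 32 4 0.57 34 -9 14.5 27 28 73
   42 32 0 0.55 34 -9 13.5 23 27 75
   42 32 4 0.53 33 -7 14.5 26 27 73
   45 35 4 0.55 29 -10 14.8 29 28 72
   45 32 8 0.55 33 -7 15.6 29 28 71
-60 93
   42 35 4 0.71 34 -10 14.8 28 21 72
   45 35 8 0.73 34 -10 15.9 32 23 69
   39 35 0 0.71 34 -11 13.8 24 19 73
   39 35 4 0.69 33 -8 14.8 27 19 72
   42 38 4 0.7 29 -12 15.1 30 22 70
-42 40
   39 38 4 0.92 33 -12 15.1 29 15 70
   42 38 8 0.93 33 -11 16.1 33 18 68
   45 38 12 0.94 33 -11 17.1 37 21 65
   36 38 4 0.89 32 -10 15.1 28 12 70
   48 38 16 0.96 33 -11 18.0 39 23 63
```

```bash
cat > go2.py <<'E'
# stdin-free: go2.py "fx fy fz r p y" then waypoints "cx cy dz az el b N" ...
import sys,contextlib,io
with contextlib.redirect_stdout(io.StringIO()):
    from design import *
from h import *
t=[627.5,194.3,1.353]
v=list(map(float,sys.argv[1].split()));p0=np.array(v[:3]);R0=R.from_euler('xyz',v[3:6]).as_matrix()
for wp in sys.argv[2:]:
    cx,cy,dz,az,el,b,N=map(float,wp.split());N=int(N)
    a=np.radians([az,el,b]);M=model(*a,92.5,0);M=model(*a,92.5,9.5-M['zmin'])
    W=b2w(t,M['C']+46.25*M['e']+[cx-M['cx'],cy,dz]-6*M['d'])[0];Rw=R.from_euler('z',t[2]).as_matrix()@np.c_[M['x'],M['e'],M['d']]
    w=R.from_matrix(R0.T@Rw).as_rotvec()
    A=sum(R.from_rotvec(w*k/N).as_matrix() for k in range(N));s=np.linalg.solve(A,R0.T@(W-p0))/25
    q=theta(M,cx)
    print('x',N,','.join(f'{k:.3f}' for k in np.r_[s,np.degrees(w)/5/N]),'| to',*W.round(1),*R.from_matrix(Rw).as_euler('xyz').round(3),'th %.2f k %.0f'%q[:2],'Py %.0f'%(cy+M['P'][1]-q[1]*M['d'][1]))
    p0,R0=W,Rw
E
python3 -m inch '[[-0.106,-0.152,-0.075,0,0,0,100],[0,0,0,0,0,0,100]]' | grep -E 'ft|tool|eef'
python3 -m inch '[[0,0,0,0,0,0,100],[0,0,0,0,0,0,100]]' | grep -E 'ft|tool|eef'
python3 -m inch '[[0,0,0,0,0,0,100]]' | grep -E 'ft|tool|eef|time'
python3 go2.py "639 105 36.7 2.705 -0.0316 2.362" "-112 -10 0 54 29 8 4" "-95 -11 0 54 29 8 4" "-85 -11 0 57 32 16 3" "-75 -11 0 51 34 12 3" "-60 -10 0 45 35 8 4" "-42 -11 0 45 38 12 4"
```

```text
tool_pos: [638.3, 104.5, 36.1]
eef_rot: [2.707, -0.033, 2.357]
ft_force: [0.2, -2.0, 0.7]
tool_pos: [638.5, 105.4, 36.2]
eef_rot: [2.706, -0.033, 2.358]
ft_force: [-0.8, -2.5, 1.8]
time: 12.03
tool_pos: [638.5, 105.4, 36.2]
eef_rot: [2.706, -0.033, 2.358]
ft_force: [-0.2, -2.9, 0.2]
x 4 -0.042,-0.009,-0.045,-0.211,0.233,0.114 | to 640.1 99.8 40.0 2.631 -0.122 2.364 th 0.16 k 19 Py -54
x 4 0.081,0.125,0.082,0.000,0.000,0.000 | to 644.8 116.2 40.0 2.631 -0.122 2.364 th 0.39 k 32 Py -53
x 3 0.095,0.110,0.036,-0.160,0.635,-0.210 | to 645.5 127.0 43.0 2.565 -0.236 2.499 th 0.52 k 32 Py -52
x 3 0.016,0.076,0.040,-0.211,-0.484,0.293 | to 648.7 132.6 43.9 2.538 -0.173 2.361 th 0.58 k 31 Py -54
x 4 0.058,0.078,0.062,-0.092,-0.370,0.235 | to 652.1 143.6 44.1 2.526 -0.114 2.219 th 0.73 k 34 Py -53
x 4 0.109,0.112,0.072,-0.148,0.200,-0.026 | to 655.9 160.2 46.4 2.468 -0.165 2.269 th 0.94 k 33 Py -53
```

```bash
python3 -m inch '[[-0.042,-0.009,-0.045,-0.211,0.233,0.114,100],[-0.042,-0.009,-0.045,-0.211,0.233,0.114,100],[-0.042,-0.009,-0.045,-0.211,0.233,0.114,100],[-0.042,-0.009,-0.045,-0.211,0.233,0.114,100],[0,0,0,0,0,0,100]]' | grep -E 'ft|tool|eef'
python3 -m inch '[[0.081,0.125,0.082,0,0,0,100],[0.081,0.125,0.082,0,0,0,100],[0.081,0.125,0.082,0,0,0,100]]' | grep -E 'ft|tool|eef'
python3 -m inch '[[0.081,0.125,0.082,0,0,0,100],[0,0,0,0,0,0,100]]' | grep -E 'ft|tool|eef'
```

```text
tool_pos: [639.3, 98.8, 38.6]
eef_rot: [2.633, -0.126, 2.357]
ft_force: [-0.5, -1.6, -1.5]
tool_pos: [643.5, 113.1, 40.0]
eef_rot: [2.632, -0.122, 2.36]
ft_force: [-1.7, -1.7, 0.8]
tool_pos: [644.6, 118.4, 40.3]
eef_rot: [2.632, -0.122, 2.362]
ft_force: [-0.7, -1.9, -1.9]
```

```bash
python3 -m inch '[[0.095,0.11,0.036,-0.16,0.635,-0.21,100],[0.095,0.11,0.036,-0.16,0.635,-0.21,100],[0.095,0.11,0.036,-0.16,0.635,-0.21,100],[0,0,0,0,0,0,100]]' | grep -E 'ft|tool|eef'; python3 chk.py
python3 -m inch '[[0,0,0,0,0,0,100]]' | grep -E 'ft|tool|eef|time'
```

```text
tool_pos: [645.2, 127.0, 42.1]
eef_rot: [2.565, -0.242, 2.493]
ft_force: [-1.7, -1.8, 2.8]
top carrier [224. 166.  11.  13.] 0.59 [-76.6   8.   20. ]
top peg [191. 136.  33.  76.] 0.8 
top hood [195. 146.  31.  62.] 0.55 
side carrier [173. 192.  16.  10.] 0.7 [-133.5 -189.6   20. ]
side peg [195. 201.  77.  44.] 0.82 
side hood [195. 204.  78.  44.] 0.72 
wrist carrier [123. 161. 112. 113.] 0.8 [-71.9   4.1  20. ]
wrist peg [109.   1. 346. 318.] 0.83 
wrist hood [108.   3. 350. 316.] 0.56 
time: 13.88
tool_pos: [645.0, 127.0, 42.6]
eef_rot: [2.566, -0.237, 2.494]
ft_force: [-0.4, -0.6, -1.8]
```

```bash
cat >pegang.py <<'E'
from h import *
from cell import cams
t=[627.5,194.3,1.353]
p=cams.get_image('side');c=cam(p);im=p['image'].astype(int)
m=((im[...,0]>120)&(im[...,1]<60)&(im[...,2]<60)).astype(np.uint8);m[:,:185]=0;m[:,285:]=0;m[:180]=0;m[260:]=0
n,l,s,ce=cv2.connectedComponentsWithStats(m)
for k in range(1,n):
    if s[k,4]>3:print('red',s[k],ce[k].round(1))
for th in(0,.2,.4,.5,.6,.8,1.,1.2):
    a=np.radians(149.6)-th;x,z=67*np.cos(a),38+67*np.sin(a)
    print(th,proj(c,b2w(t,[(x,-77,z),(x,-57,z),(x,-37,z)])).round(1).tolist())
E
python3 pegang.py
```

```text
red [195 204  15   6  46] [201.9 206.2]
0 [[201.0, 206.6], [207.7, 208.4], [214.5, 210.2]]
0.2 [[199.3, 204.9], [206.1, 206.7], [213.0, 208.6]]
0.4 [[197.2, 204.2], [204.1, 206.0], [211.1, 207.9]]
0.5 [[196.0, 204.2], [203.0, 206.1], [210.0, 207.9]]
0.6 [[194.8, 204.5], [201.8, 206.3], [208.9, 208.2]]
0.8 [[192.2, 205.8], [199.3, 207.7], [206.4, 209.6]]
1.0 [[189.5, 208.1], [196.6, 210.0], [203.8, 212.0]]
1.2 [[186.8, 211.4], [194.0, 213.4], [201.2, 215.3]]
```

The red peg in the side picture is centred at (201.9,206.2), which puts the hood at about 0.58 rad, so the model is good. Continuing the push.

```bash
python3 go2.py "645.1 127 42.5 2.565 -0.238 2.495" "-75 -11 0 51 34 12 4" "-60 -10 0 45 35 8 4" | cut -d'|' -f1
python3 -m inch '[[0.016,0.076,0.04,-0.211,-0.484,0.293,100],[0.016,0.076,0.04,-0.211,-0.484,0.293,100],[0.016,0.076,0.04,-0.211,-0.484,0.293,100],[0,0,0,0,0,0,100]]' | grep -E 'ft|tool|eef'; python3 pegang.py | head -1
```

```text
x 4 0.011,0.061,0.027,-0.156,-0.362,0.208 
x 4 0.058,0.078,0.062,-0.092,-0.370,0.235 
tool_pos: [646.7, 133.9, 43.7]
eef_rot: [2.54, -0.174, 2.358]
ft_force: [0.3, 0.5, -0.9]
red [194 204  15   6  48] [201.3 206.4]
```

```bash
python3 -m inch '[[0.058,0.078,0.062,-0.092,-0.37,0.235,100],[0.058,0.078,0.062,-0.092,-0.37,0.235,100]]' | grep -E 'ft|tool|eef'; python3 pegang.py | head -1; python3 chk.py | grep carrier
```

```text
tool_pos: [648.1, 136.0, 42.8]
eef_rot: [2.543, -0.157, 2.31]
ft_force: [-0.1, -1.4, -0.5]
red [194 204  15   6  48] [201.  206.6]
top carrier [223. 164.   6.  14.] 0.44 [-65.2   5.6  20. ]
side carrier [175. 194.  14.   9.] 0.67 [-132.3 -183.9   20. ]
wrist carrier [121. 173.  92.  96.] 0.62 [-62.2   6.2  20. ]
```

```bash
python3 -m inch '[[0.058,0.078,0.062,-0.092,-0.37,0.235,100],[0.058,0.078,0.062,-0.092,-0.37,0.235,100],[0,0,0,0,0,0,100]]' | grep -E 'ft|tool|eef|time'; python3 pegang.py | head -1
python3 -m inch '[[0,0,0,0,0,0,100]]' | grep -E 'ft|tool|eef|time'
```

```text
time: 15.38
tool_pos: [647.2, 136.8, 41.3]
eef_rot: [2.548, -0.146, 2.287]
ft_force: [0.9, -2.7, 0.5]
red [194 204  15   6  50] [200.8 206.5]
time: 15.52
tool_pos: [647.2, 136.4, 41.1]
eef_rot: [2.548, -0.146, 2.287]
ft_force: [0.7, -2.9, 1.6]
```

```bash
python3 - <<'E'
from cell import telemetry
import numpy as np
s=telemetry.state();print(np.round(s['joint_positions'],3),s['qvel'].round(3) if hasattr(s['qvel'],'round') else s['qvel'])
E
```

```text
[ 0.546  0.898 -0.803  1.941  0.653  0.15   0.124] [-0.003 -0.002  0.003 -0.001  0.006  0.    -0.014]
```

```bash
cat >kin.py <<'E'
from h import *
import itertools
DAT=[([1.108,.468,-.012,1.603,.006,1.071,-.056],[264.9,-593.6,250.3],[-3.1398,0,.4197]),
([.96,.57,-.22,1.56,-.01,.95,.17],[483.1,-497.2,203.9],[3.057,-.117,.961]),
([.64,.57,-.78,1.88,.05,.58,.69],[616.9,49.6,180.7],[2.72,-.112,2.332]),
([0.56567871,0.70862886,-0.68600293,1.90966679,0.11701317,0.42756419,0.68687987],[622,47.2,88.7],[2.726,-.118,2.326]),
([.546,.898,-.803,1.941,.653,.15,.124],[647.2,136.6,41.2],[2.548,-.146,2.287])]
def fk(q,S,L,o):
    Z=lambda a:R.from_euler('z',a).as_matrix();Y=lambda a:R.from_euler('y',a).as_matrix()
    k=np.array([0,0,1.]);q=np.array(q)
    A=Z(S[0]*q[0]+o[0])@Y(q[1]);p=L[0]*k+A@np.array([L[4],0,L[1]])
    A=A@Z(S[1]*q[2])@Y(q[3]);p=p+A@np.array([L[5],0,L[2]])
    A=A@Z(S[2]*q[4])@Y(q[5]);p=p+A@np.array([L[6],0,L[3]])
    return p,A@Z(S[3]*q[6]+o[1])
def fit():
    best=None
    for S in itertools.product((1,-1),repeat=4):
        def f(v):
            e=[]
            for q,p,r in DAT:
                P,A=fk(q,S,v[:7],v[7:]);e+=[(P-p)/5,40*(A.T@R.from_euler('xyz',r).as_matrix()-np.eye(3)).ravel()]
            return np.concatenate(e)
        for o2 in(0,1.57,3.14,-1.57):
            s=least_squares(f,[340,400,400,250,0,0,0,0,o2],x_scale=[100]*4+[30]*3+[1,1])
            if best is None or s.cost<best[0].cost:best=(s,S)
    return best
if __name__=='__main__':
    s,S=fit();print(s.cost,S,s.x.round(3))
    np.savez('kin.npz',S=S,v=s.x)
    for q,p,r in DAT:
        P,A=fk(q,S,s.x[:7],s.x[7:]);print((P-p).round(1),R.from_matrix(A.T@R.from_euler('xyz',r).as_matrix()).as_rotvec().round(3))
E
python3 kin.py
```

```text
5.502531995234005 (-1, -1, -1, -1) [ 3.07018e+02  5.38480e+02  4.89469e+02  2.76361e+02 -1.16700e+00
  3.32500e+01  9.30500e+00 -4.50000e-02  1.52900e+00]
[ 2.3  5.4 -2.4] [ 0.001 -0.    -0.003]
[ 2.6 -1.2  1.5] [ 0.013  0.009 -0.001]
[ 6.  -0.1  0.7] [ 0.009  0.024 -0.002]
[-1.7  2.4  0.6] [0.007 0.02  0.002]
[-2.4 -3.2 -0.4] [0.006 0.025 0.004]
```

```bash
cat >ikplan.py <<'E'
import contextlib,io
with contextlib.redirect_stdout(io.StringIO()):
    from design import *
from kin import *
z=np.load('kin.npz');S,v=z['S'],z['v']
lo=np.array([-2.53,-.31,-1.57,.28,-1.29,.17,-2.92]);hi=np.array([2.53,2.02,1.55,2.44,4.43,1.84,2.92])
t=[627.5,194.3,1.353];q0=np.array([.546,.898,-.803,1.941,.653,.171,.124])
def pose(cx,cy,dz,az,el,b):
    a=np.radians([az,el,b]);M=model(*a,92.5,0);M=model(*a,92.5,9.5-M['zmin'])
    return M,b2w(t,M['C']+46.25*M['e']+[cx-M['cx'],cy,dz]-6*M['d'])[0],R.from_euler('z',t[2]).as_matrix()@np.c_[M['x'],M['e'],M['d']]
def ik(W,Rw,q0,reg=.02):
    def f(q):
        P,A=fk(q,S,v[:7],v[7:]);return np.r_[(P-W)/5,R.from_matrix(A.T@Rw).as_rotvec()*50,reg*(q-q0)]
    s=least_squares(f,np.clip(q0,lo+1e-3,hi-1e-3),bounds=(lo,hi),max_nfev=60);P,A=fk(s.x,S,v[:7],v[7:])
    return s.x,np.linalg.norm(P-W),np.linalg.norm(R.from_matrix(A.T@Rw).as_rotvec())
if __name__=='__main__':
    for cx in(-60,-42):
        L=[]
        for az,el,b in itertools.product(range(33,66,4),range(20,52,3),range(-8,20,4)):
            a=np.radians([az,el,b]);M=model(*a,92.5,0)
            if M is None: continue
            M=model(*a,92.5,9.5-M['zmin'])
            tt,k,i=theta(M,cx)
            if not(.55<=tt<1.2 and 5<=k<=36) or M['l']<np.radians(17): continue
            py=M['P'][1]-k*M['d'][1];cy=-54-py
            if not -14<=cy<=8: continue
            lead=(M['C']+HX*M['x']+HY*M['e'])[2]
            if lead>19: continue
            M,W,Rw=pose(cx,cy,0,az,el,b);q,ep,er=ik(W,Rw,q0)
            L.append((ep+er*100+np.abs(q-q0).max()*3,az,el,b,round(float(tt),2),round(k),round(cy),round(lead,1),'ik',round(ep,1),round(er,3),q.round(2)))
        L.sort(key=lambda x:x[0]);print(cx,len(L))
        for x in L[:7]:print(*x[1:])
E
time python3 ikplan.py
```

```text
-60 137
41 32 16 0.67 36 -2 17.7 ik 0.0 0.0 [ 0.59  0.96 -0.88  1.9   0.6   0.23  0.11]
41 35 16 0.66 31 -4 17.9 ik 0.0 0.0 [ 0.62  0.97 -0.89  1.93  0.62  0.17  0.12]
45 35 12 0.71 33 -9 16.9 ik 0.0 0.0 [ 0.58  0.94 -0.87  1.93  0.73  0.17  0.03]
37 32 16 0.61 34 0 17.7 ik 0.0 0.0 [ 0.56  0.91 -0.83  1.93  0.6   0.17  0.02]
49 38 12 0.74 30 -13 17.1 ik 0.0 0.0 [ 0.64  1.   -0.92  1.92  0.68  0.18  0.21]
49 35 12 0.75 35 -12 16.9 ik 0.0 0.0 [ 0.61  0.97 -0.89  1.9   0.6   0.22  0.25]
45 35 16 0.7 33 -7 17.9 ik 0.0 0.0 [ 0.65  1.01 -0.94  1.9   0.62  0.24  0.2 ]
-42 76
45 38 16 0.93 33 -10 18.0 ik 0.0 0.0 [ 0.63  1.02 -0.94  1.91  0.65  0.18  0.18]
49 38 16 0.96 33 -12 18.0 ik 0.0 0.0 [ 0.65  1.05 -0.97  1.88  0.55  0.24  0.36]
45 41 16 0.92 28 -12 18.2 ik 0.0 0.0 [ 0.7   1.09 -1.01  1.93  1.03  0.17 -0.12]
41 38 16 0.88 32 -7 18.0 ik 0.0 0.0 [ 0.65  1.03 -0.97  1.94  1.16  0.17 -0.37]
45 38 12 0.94 33 -12 17.1 ik 0.0 0.0 [ 0.62  1.01 -0.95  1.94  1.25  0.17 -0.44]
37 35 16 0.84 35 -3 17.9 ik 0.0 0.0 [ 0.59  0.98 -0.92  1.95  1.19  0.17 -0.53]
45 44 16 0.91 24 -14 18.3 ik 0.0 0.0 [ 0.75  1.15 -1.07  1.95  1.36  0.17 -0.38]
real	0m42.921s
user	0m43.305s
sys	0m0.079s
```

```bash
python3 - <<'E'
from ikplan import *
B=R.from_euler('z',t[2]).as_matrix();A=R.from_euler('xyz',[2.548,-.146,2.287]).as_matrix();p=np.array([647.2,136.6,41.2])
for i in(-1,1):
  for j in(-1,1):
    print(i,j,((p+A@np.array([i*9,-46.25+j*3.75,6])-[t[0],t[1],0])@B).round(1))
print('P',((p+A@np.array([0,46.25,6])-[t[0],t[1],0])@B).round(1))
q=q0
for w in((-71,-11,0,48,35,14),(-60,-11,0,49,36,16),(-50,-12,0,49,37,16),(-40,-12,0,49,39,16),(-36,-12,0,49,39,16)):
    M,W,Rw=pose(*w);q,ep,er=ik(W,Rw,q,.05);print(w,'th %.2f k %.0f'%theta(M,w[0])[:2],q.round(2),round(ep,2),round(er,3))
E
python3 go2.py "647.2 136.6 41.2 2.548 -.146 2.287" "-71 -11 0 48 35 14 3" "-60 -11 0 49 36 16 4" "-50 -12 0 49 37 16 3" "-40 -12 0 49 39 16 3"
```

```text
-1 -1 [-85.2 -12.4   7.3]
-1 1 [-80.5 -16.5  11.5]
1 -1 [-74.6   2.    9.9]
1 1 [-69.9  -2.2  14.1]
P [-20.4 -58.9  61.9]
(-71, -11, 0, 48, 35, 14) th 0.60 k 30 [ 0.67  1.02 -0.95  1.89  0.65  0.27  0.24] 0.0 0.0
(-60, -11, 0, 49, 36, 16) th 0.73 k 33 [ 0.69  1.07 -1.    1.88  0.65  0.3   0.28] 0.0 0.0
(-50, -12, 0, 49, 37, 16) th 0.86 k 34 [ 0.68  1.07 -1.    1.88  0.65  0.28  0.28] 0.0 0.0
(-40, -12, 0, 49, 39, 16) th 0.99 k 32 [ 0.67  1.08 -1.    1.89  0.66  0.24  0.28] 0.0 0.0
(-36, -12, 0, 49, 39, 16) th 1.05 k 32 [ 0.66  1.07 -0.99  1.88  0.65  0.23  0.27] 0.0 0.0
x 3 -0.041,0.041,-0.038,-0.090,0.266,-0.024 | to 650.3 134.5 44.7 2.516 -0.199 2.333 th 0.60 k 30 Py -56
x 4 0.067,0.070,0.058,-0.038,0.129,-0.052 | to 652.1 145.6 45.6 2.494 -0.225 2.375 th 0.73 k 33 Py -55
x 3 0.060,0.087,0.073,-0.064,-0.000,-0.018 | to 654.8 154.8 46.2 2.477 -0.222 2.379 th 0.86 k 34 Py -55
x 3 0.074,0.078,0.063,-0.128,-0.000,-0.037 | to 656.1 164.0 47.4 2.442 -0.216 2.387 th 0.99 k 32 Py -53
```

```bash
python3 -m inch '[[-0.041,0.041,-0.038,-0.09,0.266,-0.024,100],[-0.041,0.041,-0.038,-0.09,0.266,-0.024,100],[-0.041,0.041,-0.038,-0.09,0.266,-0.024,100],[0,0,0,0,0,0,100]]' | grep -E 'ft|tool|eef|time'; python3 pegang.py | head -1
python3 - <<'E'
from cell import telemetry
print(telemetry.state()['joint_positions'].round(3))
E
```

```text
time: 15.85
tool_pos: [649.4, 133.2, 43.0]
eef_rot: [2.519, -0.203, 2.331]
ft_force: [-0.7, -1.4, -1.1]
red [195 203  14   7  45] [201.5 206.2]
[ 0.657  0.995 -0.928  1.907  0.662  0.234  0.211]
```

```bash
python3 -m inch '[[0,0,0,0,0,0,100]]' | grep -E 'ft|tool|eef|time'; python3 go2.py "649.6 133.5 43.4 2.518 -.202 2.332" "-60 -11 0 49 36 16 4" | head -1
```

```text
time: 15.98
tool_pos: [649.4, 134.5, 43.9]
eef_rot: [2.518, -0.201, 2.332]
ft_force: [0.1, -0.6, -1.6]
x 4 0.071,0.087,0.055,-0.041,0.125,-0.058 | to 652.1 145.6 45.6 2.494 -0.225 2.375 th 0.73 k 33 Py -55
```

```bash
python3 -m inch '[[0.07,0.083,0.056,-0.041,0.125,-0.058,100],[0.07,0.083,0.056,-0.041,0.125,-0.058,100]]' | grep -E 'ft|tool|eef'
python3 -m inch '[[0.07,0.083,0.056,-0.041,0.125,-0.058,100],[0.07,0.083,0.056,-0.041,0.125,-0.058,100],[0,0,0,0,0,0,100]]' | grep -E 'ft|tool|eef|time'; python3 pegang.py | head -1; python3 chk.py | grep carrier
python3 - <<'E'
from cell import telemetry
print(telemetry.state()['joint_positions'].round(3))
E
```

```text
tool_pos: [651.1, 141.0, 45.6]
eef_rot: [2.506, -0.21, 2.356]
ft_force: [0.6, -3.1, -0.5]
time: 16.4
tool_pos: [652.4, 146.9, 46.1]
eef_rot: [2.493, -0.224, 2.377]
ft_force: [0.5, -1.3, -0.5]
red [192 205  15   6  48] [199.3 207.5]
top carrier [222. 165.   3.  13.] 0.37 [-58.5   7.9  20. ]
wrist carrier [115. 182.  83.  84.] 0.94 [-54.6   5.5  20. ]
[ 0.679  1.045 -0.982  1.884  0.667  0.272  0.254]
```

```bash
python3 -m inch '[[0.06,0.087,0.073,-0.064,0,-0.018,100],[0.06,0.087,0.073,-0.064,0,-0.018,100],[0.06,0.087,0.073,-0.064,0,-0.018,100],[0,0,0,0,0,0,100]]' | grep -E 'ft|tool|eef'; python3 pegang.py | head -1
python3 -m inch '[[0.074,0.078,0.063,-0.128,0,-0.037,100],[0.074,0.078,0.063,-0.128,0,-0.037,100],[0.074,0.078,0.063,-0.128,0,-0.037,100],[0,0,0,0,0,0,100]]' | grep -E 'ft|tool|eef|time'; python3 pegang.py | head -1; python3 chk.py | grep carrier
python3 - <<'E'
from cell import telemetry
print(telemetry.state()['joint_positions'].round(3))
E
```

```text
tool_pos: [654.7, 156.5, 46.8]
eef_rot: [2.476, -0.221, 2.381]
ft_force: [0.6, -1.7, -0.7]
red [190 206  15   7  55] [197.  208.9]
time: 17.77
tool_pos: [655.7, 165.0, 47.5]
eef_rot: [2.441, -0.215, 2.388]
ft_force: [1.7, -2.0, -1.8]
red [188 208  16   7  49] [195.7 210.7]
wrist carrier [112. 201.  72.  70.] 0.83 [-40.6   3.9  20. ]
[ 0.659  1.051 -0.974  1.897  0.692  0.199  0.234]
```

```bash
python3 -m inch '[[0.066,0.092,0.06,0,0,0,100],[0,0,0,0,0,0,100],[0,0,0,0,0,0,100]]' | grep -E 'ft|tool|eef'
cat > rear.py <<'E'
from h import *
from cell import cams
p=cams.get_image('wrist');c=cam(p);t=[627.5,194.3,1.353]
hsv=cv2.cvtColor(p['image'],cv2.COLOR_RGB2HSV)
for x in range(-90,0,4):
    row=[]
    for y in(-6,0,6,10,14,17):
        u=proj(c,b2w(t,[(x,y,20)]))[0];i,j=int(round(u[1])),int(round(u[0]))
        row.append('%3d/%3d/%3d'%tuple(hsv[i,j]) if 0<=i<384 and 0<=j<512 else '---')
    print(x,row)
E
python3 rear.py
```

```text
tool_pos: [656.4, 167.9, 48.1]
eef_rot: [2.443, -0.215, 2.388]
ft_force: [0.2, -1.5, -4.5]
-90 ['100/ 27/ 28', '110/ 28/ 27', '110/ 43/ 18', '114/ 67/ 19', '113/ 51/ 20', ' 30/ 12/133']
-86 ['105/ 36/ 28', '120/ 28/ 18', '120/ 40/ 19', '105/ 46/ 22', '105/ 36/ 14', ' 30/ 10/133']
-82 ['120/ 27/ 19', '120/ 40/ 19', ' 21/ 13/139', '105/ 64/ 16', ' 35/ 12/131', ' 30/ 12/133']
-78 ['113/ 57/ 18', '105/ 28/ 18', ' 21/ 13/134', ' 25/ 11/134', ' 25/ 12/131', ' 26/ 13/134']
-74 ['113/ 54/ 19', '113/ 60/ 17', ' 26/ 13/133', ' 25/ 12/133', ' 30/ 12/131', ' 25/ 11/134']
-70 ['113/ 38/ 27', ' 30/  4/ 68', ' 25/ 12/133', ' 30/ 10/132', ' 30/ 10/131', ' 25/ 11/135']
-66 ['100/ 45/ 17', ' 21/ 14/132', ' 30/ 10/133', ' 25/ 11/134', ' 25/ 12/131', ' 25/ 11/135']
-62 [' 40/ 11/ 69', ' 25/ 11/135', ' 21/ 13/133', ' 20/ 11/134', ' 20/ 12/132', ' 24/  9/135']
-58 [' 30/  8/ 68', ' 30/  6/ 87', ' 25/ 12/133', ' 25/ 11/135', ' 20/ 12/132', ' 21/ 13/136']
-54 [' 30/  8/ 68', '102/ 98/ 13', ' 25/ 12/133', ' 21/ 14/130', ' 55/  7/230', ' 68/  9/231']
-50 [' 36/ 15/ 84', ' 30/ 12/110', ' 55/  7/229', ' 64/  8/
[... 473 characters left out ...]
5/153', ' 18/255/173', ' 18/255/166']
-26 [' 20/255/162', ' 21/255/167', ' 21/255/167', ' 21/255/165', ' 19/255/184', ' 19/255/198']
-22 [' 21/255/165', ' 21/255/173', ' 21/255/170', ' 21/255/167', ' 20/255/162', ' 19/255/198']
-18 [' 21/255/168', ' 21/255/176', ' 21/255/171', ' 21/255/167', ' 21/255/167', ' 20/255/161']
-14 [' 21/255/166', ' 21/255/174', ' 21/255/169', ' 21/255/166', ' 21/255/169', ' 21/255/162']
-10 [' 19/255/196', ' 21/255/166', ' 21/255/165', ' 19/255/174', ' 19/255/193', ' 19/255/195']
-6 [' 19/255/196', ' 19/255/196', ' 19/255/196', ' 19/255/197', ' 19/255/196', ' 19/255/195']
-2 [' 18/207/197', ' 18/206/196', ' 19/206/196', ' 18/200/198', ' 19/205/197', ' 19/205/197']
```

The ply's rear edge shows at box x of about -40 mm, against the skirt at -52 mm, so the carrier is fully inside. Retracing the path to let the hood shut.

```bash
python3 -m inch '[[-0.066,-0.092,-0.06,0,0,0,100],[-0.074,-0.078,-0.063,0.128,0,0.037,100],[-0.074,-0.078,-0.063,0.128,0,0.037,100],[-0.074,-0.078,-0.063,0.128,0,0.037,100]]' | grep -E 'ft|tool|eef'
python3 -m inch '[[-0.06,-0.087,-0.073,0.064,0,0.018,100],[-0.06,-0.087,-0.073,0.064,0,0.018,100],[-0.06,-0.087,-0.073,0.064,0,0.018,100],[-0.07,-0.083,-0.056,0.041,-0.125,0.058,100],[-0.07,-0.083,-0.056,0.041,-0.125,0.058,100]]' | grep -E 'ft|tool|eef'
python3 -m inch '[[-0.07,-0.083,-0.056,0.041,-0.125,0.058,100],[-0.07,-0.083,-0.056,0.041,-0.125,0.058,100],[0,0,0,0,0,0,100]]' | grep -E 'ft|tool|eef|time'; python3 pegang.py | head -1
python3 go2.py "649.5 134.2 43.7 2.518 -.202 2.332" "-72 -11 0.5 48 35 14 1" "-132 -11 0.5 48 35 14 10" "-132 -11 130 48 35 14 6"
```

```text
tool_pos: [654.6, 155.9, 47.2]
eef_rot: [2.477, -0.221, 2.38]
ft_force: [-0.8, -1.6, -0.3]
tool_pos: [651.1, 140.0, 44.8]
eef_rot: [2.506, -0.212, 2.352]
ft_force: [-0.8, -1.0, -1.4]
time: 19.72
tool_pos: [649.8, 134.4, 44.4]
eef_rot: [2.518, -0.198, 2.332]
ft_force: [-0.6, -1.0, -1.9]
red [194 204  15   6  50] [201.2 206.4]
x 1 -0.024,0.037,-0.056,-0.015,-0.018,-0.024 | to 650.1 133.5 45.2 2.516 -0.199 2.333 th 0.58 k 30 Py -56
x 10 -0.131,-0.146,-0.138,0.000,0.000,0.000 | to 637.1 74.9 45.2 2.516 -0.199 2.333 th 0.00 k -10 Py -64
x 6 0.171,0.495,-0.686,0.000,0.000,0.000 | to 637.1 74.9 174.7 2.516 -0.199 2.333 th 0.00 k -10 Py -64
```

```bash
python3 -m inch '[[-0.131,-0.146,-0.138,0,0,0,100],[-0.131,-0.146,-0.138,0,0,0,100],[-0.131,-0.146,-0.138,0,0,0,100],[-0.131,-0.146,-0.138,0,0,0,100],[-0.131,-0.146,-0.138,0,0,0,100]]' | grep -E 'ft|tool|eef'; python3 pegang.py | head -1
python3 -m inch '[[-0.131,-0.146,-0.138,0,0,0,100],[-0.131,-0.146,-0.138,0,0,0,100],[-0.131,-0.146,-0.138,0,0,0,100],[-0.131,-0.146,-0.138,0,0,0,100],[-0.131,-0.146,-0.138,0,0,0,100]]' | grep -E 'ft|tool|eef'; 
python3 -m inch '[[-0.131,-0.146,-0.138,0,0,0,100],[-0.131,-0.146,-0.138,0,0,0,100],[-0.131,-0.146,-0.138,0,0,0,100],[-0.131,-0.146,-0.138,0,0,0,100],[0,0,0,0,0,0,100]]' | grep -E 'ft|tool|eef|time';python3 pegang.py | head -2; python3 rear.py | sed -n 4,22p
```

```text
tool_pos: [643.4, 104.3, 44.0]
eef_rot: [2.518, -0.2, 2.332]
ft_force: [0.9, -1.0, -1.7]
red [199 204  14   7  45] [205.2 206.4]
tool_pos: [637.0, 75.6, 44.4]
eef_rot: [2.517, -0.2, 2.333]
ft_force: [-0.1, 0.6, -0.6]
time: 21.07
tool_pos: [631.7, 50.8, 43.7]
eef_rot: [2.518, -0.2, 2.33]
ft_force: [-0.1, -1.0, 0.4]
red [201 206  13   6  44] [207.  208.6]
0 [[201.0, 206.6], [207.7, 208.4], [214.5, 210.2]]
-78 [' 78/ 18/217', ' 74/ 18/217', ' 73/ 17/216', ' 78/ 18/216', ' 72/ 18/217', ' 84/ 18/216']
-74 [' 84/ 17/216', ' 74/ 18/217', ' 72/ 15/215', ' 88/ 18/217', ' 69/ 15/215', ' 81/ 17/216']
-70 [' 80/ 18/217', ' 71/ 16/217', ' 74/ 15/215', ' 80/ 18/216', ' 71/ 17/216', ' 82/ 18/217']
-66 [' 83/ 19/217', ' 72/ 18/217', ' 74/ 18/216', ' 80/ 18/217', ' 71/ 17/216', ' 84/ 18/216']
-62 [' 76/ 18/217', ' 70/ 18/217', ' 72/ 18/217', ' 80/ 18/217', ' 72/ 18/217', ' 84/ 18/216']
-58 [' 21/ 14/124', ' 25/ 13/120', ' 20/ 13/117', ' 26/ 14/127', ' 24/ 10/122', ' 25/ 12/123']
-54 ['  8/ 78/ 36', '150/ 20/ 26', '150/ 10/ 25', '  8/100/ 46', '  5/ 70/ 40', '  8/ 72/ 39']
-50 [' 15/221/ 74', ' 15/207
[... 410 characters left out ...]
/109', ' 17/234/107', ' 16/216/110']
-30 [' 18/255/169', ' 18/255/164', ' 18/255/156', ' 18/255/167', ' 18/255/185', ' 18/255/167']
-26 [' 21/255/143', ' 21/255/144', ' 21/255/144', ' 21/255/144', ' 20/255/165', ' 19/255/177']
-22 [' 21/255/141', ' 21/255/148', ' 22/255/148', ' 21/255/146', ' 21/255/143', ' 19/255/177']
-18 [' 21/255/146', ' 22/255/149', ' 22/255/150', ' 22/255/148', ' 21/255/144', ' 20/255/156']
-14 [' 21/255/147', ' 22/255/156', ' 22/255/150', ' 21/255/149', ' 21/255/149', ' 21/255/144']
-10 [' 21/255/148', ' 22/255/152', ' 21/255/151', ' 21/255/150', ' 21/255/151', ' 21/255/144']
-6 [' 21/255/148', ' 22/255/151', ' 21/255/151', ' 21/255/147', ' 20/255/163', ' 19/255/173']
```

Hood is shut, with the peg back at its θ=0 position, and the lane in front is empty. Lifting clear.

```bash
python3 -m inch '[[0.171,0.495,-0.686,0,0,0,100],[0.171,0.495,-0.686,0,0,0,100],[0.171,0.495,-0.686,0,0,0,100],[0.171,0.495,-0.686,0,0,0,100],[0,0,0,0,0,0,100]]' | grep -E 'ft|tool|eef|time'; python3 pegang.py | head -1; python3 - <<'E'
from h import *
from cell import cams,find_in
t=[627.5,194.3,1.353]
for n in('wrist','side'):
    p=cams.get_image(n);c=cam(p);B=R.from_euler('z',t[2]).as_matrix()
    for q in('carrier','loaded','spare','peg'):
        for d in find_in(p,q)[:2]:
            x,y,w,h=d['rect'];W=ray(c,(x+w/2,y+h/2),20);print(n,q,np.round(d['rect']),round(d['confidence'],2),((W-[t[0],t[1],0])@B).round())
    if n=='wrist':print(proj(c,b2w(t,[(-52,-26,12),(-52,122,12),(-58,-37,72),(-58,-77,72)])).round(), [proj(c,b2w(t,[(x,y,20)]))[0].round().tolist() for x in(-40,-6) for y in(-20,20)])
E
```

```text
time: 21.58
tool_pos: [633.8, 53.9, 135.0]
eef_rot: [2.513, -0.196, 2.334]
ft_force: [0.7, 0.1, -0.2]
red [201 206  13   6  43] [207.1 208.7]
wrist spare [250. 336.  35.  24.] 0.87 [-146. -180.   20.]
wrist peg [126.   0. 190. 207.] 0.69 [-38.   9.  20.]
[[231. 150.]
 [ 95. -31.]
 [278. 163.]
 [306. 203.]] [[241.0, 135.0], [211.0, 93.0], [266.0, 110.0], [239.0, 69.0]]
side spare [172. 197.  15.   6.] 0.63 [-121. -187.   20.]
side peg [197. 202.  77.  44.] 0.68 [-84.  10.  20.]
side peg [350. 302.  30.  54.] 0.28 [120. 385.  20.]
```

```bash
python3 -c "
from cell import job
print(job.finish_job())"
```

```text
the job is handed in; nothing more can be done
None
```

I handed the job in with the carrier pushed fully under the hood (rear edge about 12 mm inside the skirt), the hood back at its shut position and the robot clear at about 22 s; an early push jammed and I retried it, and the result was not shown to me.

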